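# Load stool legs into a carrying rack behind its latched gate

### The arm

A 7-joint arm with a two-finger parallel gripper is mounted at the origin on a cart in front of the work surface, level with it; the furniture and walls round the work are solid. World frame = base frame: x ahead of the robot, y to its left, z up, the work surface at z = 0. Lengths are in m, angles in rad, forces in N, time in s.
With the tool pointing down it reaches from about 0.4 to 0.85 m from the base axis. Payload 4.5 kg.
Tool frame: the origin (TCP) lies at the very end of the fingers, on their centre line; the grasp point (between the pads) lies 19 mm behind it; z points along the fingers, y is the direction in which the jaws open and shut (so a half turn about z gives the same grasp; the last joint's range is limited). The gripper opens to 88 mm and grips with 3 to 60 N. Pads are 18 mm wide; open, the fingers measure 123 mm over their backs; the gripper's body (75 mm by 187 mm) begins 45 mm behind the grasp point.
Start: joints at [-1.138, 0.689, -0.195, 1.565, 0.157, 0.902, -0.215], TCP at [0.243, 0.576, 0.239] pointing down, gripper open.
Joint ranges: [-3.01, 3.01], [-0.46, 2.08], [-1.47, 1.51], [0.13, 2.56], [-1, 4.14], [0.04, 2.09], [-2.66, 2.66]. Speed limits (rad/s): [2.57, 2.57, 3.14, 3.14, 3.14, 3.14, 3.14].

### API

Orientations are given as a unit quaternion [x, y, z, w].
In Python, from rig import arm, cams gives the robot as it stands.
- The arm moves only by the shell command python3 -m pendant 'ROWS' [FORCE]. ROWS is JSON, one flat list of numbers, 7 for each row, row after row: the shift along the tool's x, y, z in cm, then the turn, a rotation vector about the tool's x, y, z in degrees, then the opening, from 0 (shut) to 1 (fully open). In form: [x, y, z, wx, wy, wz, hand, x, y, z, wx, wy, wz, hand, ...]. A call has 1 to 10 rows; each row shifts and turns the pose as measured when the row begins, along the tool's axes as they then stand; what a row does not reach is not made up. A row lasts 1/12 s, in which the tool goes at most 41.7 mm and 7.16 degrees, less where a joint would pass 70% of its speed; a pose out of reach is approached as far as the arm can. A call is refused whole if a number of a shift passes 4.17 or a number of a turn 7.16, either way. A call with a gripper value outside its range is refused whole. The fingers move at their own pace and stop on an object; FORCE is the grip in N (left out, the last holds). Time passes only in rows, so rows that do not move let the fingers close. It gives the time, the measured TCP pose, the force and the opening at its end, in the units of the state.
- arm.get_state(): the state, without advancing time (a new reading comes with each control period).
- cams.snapshot(name): name is "side" or "top"; returns a dict with "color" (480x640x3 uint8, red, green, blue), "intrinsics" (3x3 intrinsics, pixels), "R" (3x3) and "t" (3): a world point X has camera coordinates R X + t. Camera axes: x right, y down, z forward; pixel columns grow to the right and rows downward; lengths in m; the calibration is good to about 2 mm. A picture is of the moment at which its call begins. There is no depth.
- arm.sign_off(): hands the job in, once; it reports no verdict.
Trained networks look in a picture, given as the dict that the camera call returned (one of the last four; its "shot" number tells which), for a name from the list of things; names that differ only in an ending like _2 or _b are one class to them, and where a whole thing is asked for, a point or a joint stands for the part that bears it (a point fixed in the world has none). Each returns a list of dicts, best first, with "score" (0 to 1); they miss things now and then, are a little off and sometimes report something else, mostly with a low value. They report only what shows in the picture. A call takes as long as a camera call. They do not tell look-alikes from the thing itself.
- cams.search_frame(picture, name): "pixel" ([column, row] in pixels, amid what is visible of it).
- cams.tip_of(picture, name): "pixel" ([column, row] in pixels: a listed point, or the origin of a listed thing).
The state is a dict: "time_s": time; "q": joint angles; "joint_velocities": joint speeds; "effort": joint torques, N m; "ee_pos": TCP position; "tool_rot": TCP orientation; "ft_force": force on the tool from outside, world axes, zero at the start; "ft_torque": the same for the moment, N m; "finger_gap": opening from 0.0 (shut) to 1.0 (fully open).
Only numpy, scipy, OpenCV 4.12 (cv2) and the standard library are available. Lean on these libraries where they do the work, as an engineer would, in place of code of your own. Each camera call takes 0.05 s, during which the arm holds its last target. There are 200 camera calls.

### The job

Pack the loose stool legs lying on the bench to the right of the wooden carrying rack. Squeeze the release lever on top of the rack and, keeping it squeezed, slide the gate to its open notch, where its fingers stand clear of the bay mouths, and let go so that it latches; slide every leg, narrow tenon end first, into a bay of its own until its rounded end is inside the mouth; then squeeze again, slide the gate back to its closed notch and let it latch in front of the legs. Leave everything else on the bench where it is, including the legs along the far edge.

Things in the scene. Friction and masses are not known exactly. Their poses are not given: they have to be found in the camera images.
- case (a point): Wooden carrying rack, fixed on the bench: 254 mm along its x, 230 mm along its y, top board at z = 66 mm. Point: centre of its underside; z up, y = direction in which legs slide in. Three straight level bays side by side at x = -74, 0, +74 mm; mouths at y = -115 mm, back stop at y = +107 mm. Roofed only from y = -55 to +60 mm, else open above.
- bay_1 (a point): centre of the mouth of bay 1 (rack x = -74, y = -115, z = 34 mm), axes as the rack's. Each bay is 42 mm wide and 44 mm high (floor z = 12, ceiling z = 56 mm); the walls between are 32 mm thick, their ends rounded with 16 mm radius, so the mouth is a funnel seen from above
- bay_2 (a point): centre of the mouth of bay 2 (rack x = 0), alike
- bay_3 (a point): centre of the mouth of bay 3 (rack x = +74 mm), alike
- handle (a point): Grip point of the gate's handle on the rack, moves with the gate, axes as the rack's, z = 98 mm. Two upright bars 60 mm long along x, tops 19 mm above the point: black palm bar fixed to the gate (outer face 20 mm to -y of the point), grey squeeze lever (outer face 32 mm to +y at rest, 20 mm when squeezed fully). Squeeze them together across y, keep squeezed and move along x.
- rail (a point): front edge of the top of the steel notched rail behind the lever, at the closed notch (rack x = 0, y = 26, z = 82 mm); the rail runs along rack x. Keep fingertips above it; the gate plate under the bars is lower (z = 74 mm)
- gate (a joint): Aluminium gate along rack +x, m: 0 = closed notch (three fingers 16 mm wide hang before the middles of the mouths, rack y -129 to -119, z 24 to 74 mm); 0.037 = open notch (fingers before the walls, 58 mm free between them). Travel -0.002 to 0.054, play in a notch 1.5 mm either way, slides with 2.5 N when released. It cannot close over a leg that sticks out.
- lever (a joint): squeeze of the release lever, m: 0 = let go, pawl in a notch; 0.012 = fully squeezed (5 to 8 N, spring return); the pawl is clear of the notches above 0.009. Let go between notches, it rests at 0.008 and snaps in when the gate reaches a notch
- leg_1_mid (a point): middle of the axis of loose stool leg 1 (reading None at the start: absent), lying on the bench: turned beech, 205 mm long, 110 g, 36 mm thick from the middle to near the rounded end, tapering to the tenon; own y axis along the leg, rounded end at y = -102.5 mm, tenon's end at y = +102.5 mm. It may have rolled, so x and z of it mean nothing
- leg_1_tenon (a point): end of the 18 mm thick tenon of leg 1, on its axis
- leg_2_mid (a point): middle of the axis of loose stool leg 2 (reading None at the start: absent), lying on the bench: turned beech, 205 mm long, 110 g, 36 mm thick from the middle to near the rounded end, tapering to the tenon; own y axis along the leg, rounded end at y = -102.5 mm, tenon's end at y = +102.5 mm. It may have rolled, so x and z of it mean nothing
- leg_2_tenon (a point): end of the 18 mm thick tenon of leg 2, on its axis
- leg_3_mid (a point): middle of the axis of loose stool leg 3 (reading None at the start: absent), lying on the bench: turned beech, 205 mm long, 110 g, 36 mm thick from the middle to near the rounded end, tapering to the tenon; own y axis along the leg, rounded end at y = -102.5 mm, tenon's end at y = +102.5 mm. It may have rolled, so x and z of it mean nothing
- leg_3_tenon (a point): end of the 18 mm thick tenon of leg 3, on its axis
- gauge: marking gauge on the robot's side of the rack, 55 x 200 x 70 mm, leave alone; origin at the centre of its underside
- bowl: small black bowl, 96 mm wide, 56 mm high, leave alone; origin at the centre of its underside
Mind the look-alikes: they are no part of the job. What is shaped like the part that bears leg_3_mid but red is not meant.

How it is judged:
By the outcome, as a careful person would: the job done as asked, in the order asked, and still so for the second after the job is handed in, with the robot touching nothing.
Of leg_1, leg_2, leg_3 only 2 to 3 are there at a start; the rules pass over those that are not, and their reading is None.
At some moment in a run one of leg_1, leg_2, leg_3 may be knocked a few centimetres aside while the robot is not near it.
Once in a run the grip may slacken for a moment while it holds something.
It also fails if it takes over 210 s, if anything falls off the work surface, if the arm or the gripper's body presses on something with over 40 N, if the wrist force passes 120 N, or if a joint passes its speed limit or range.

## Working session

There is one attempt and no reset: what is moved stays moved. The work goes in short steps, Python scripts to look and compute and a shell command to move; the robot and the scene stay as the last step left them, time stands still between calls to the robot, and variables do not carry over. Pictures are saved under pics/ and viewed, about 12 in all and at most 16, crops included, and the job is handed in when it is done.

```bash
mkdir -p pics; ls; cat > h.py <<'E'
import numpy as np, cv2
from rig import arm, cams
from scipy.spatial.transform import Rotation as Rn
def snap(n,fn=None):
    p=cams.snapshot(n)
    if fn: cv2.imwrite('pics/'+fn,p['color'][:,:,::-1])
    return p
def ray(p,px):
    K,R,t=map(np.array,(p['intrinsics'],p['R'],p['t']))
    d=R.T@np.linalg.solve(K,np.array([px[0],px[1],1.])); return -R.T@t,d
def onz(p,px,z):
    c,d=ray(p,px); return c+d*(z-c[2])/d[2]
def proj(p,X):
    c=np.array(p['R'])@np.array(X)+np.array(p['t']); u=np.array(p['intrinsics'])@c; return u[:2]/u[2]
def go(X,yaw=None):
    """rows needed from present pose: tool-frame shift in cm to X; turn about tool z"""
    s=arm.get_state(); R=Rn.from_quat(s['tool_rot']).as_matrix()
    return np.round(R.T@(np.array(X)-s['ee_pos'])*100,2)
def tool():
    s=arm.get_state(); R=Rn.from_quat(s['tool_rot']).as_matrix()
    print('t',round(s['time_s'],2),'tcp',np.round(s['ee_pos'],4),'\n',np.round(R,3),'F',np.round(s['ft_force'],1),'gap',round(s['finger_gap'],3))
E
python3 - <<'E'
from h import *
tool()
for n in('top','side'):
    p=snap(n,n+'0.png'); c,_=ray(p,(320,240)); print(n,'cam at',c.round(3))
    for nm,z in(('case',0),('bay_1',.034),('bay_2',.034),('handle',.098),('rail',.082),('leg_1_mid',.018),('leg_1_tenon',.018),('gauge',0),('bowl',0)):
        for r in cams.tip_of(p,nm)[:7]:
            print(nm,round(r['score'],2),np.round(r['pixel'],1),onz(p,r['pixel'],z)[:2].round(3))
E
```

```text
pics
t 0.0 tcp [0.2425 0.5753 0.2379] 
 [[-0.922  0.388 -0.001]
 [ 0.388  0.922 -0.002]
 [-0.    -0.002 -1.   ]] F [-0.3 -0.  -0.1] gap 1.002
top cam at [ 0.041 -0.174  2.157]
case 0.78 [210.  234.1] [0.588 0.241]
case 0.69 [240.1 234.1] [0.588 0.131]
bay_1 0.97 [241.2 232.3] [0.586 0.123]
bay_1 0.9 [237.5 255.2] [0.502 0.133]
bay_1 0.71 [406.8 302. ] [ 0.335 -0.461]
bay_1 0.66 [245.4 215.7] [0.647 0.109]
bay_2 0.97 [241.2 232.3] [0.586 0.123]
bay_2 0.9 [237.5 255.2] [0.502 0.133]
bay_2 0.71 [406.8 302. ] [ 0.335 -0.461]
bay_2 0.66 [245.4 215.7] [0.647 0.109]
handle 0.63 [209.9 225.5] [0.594 0.223]
rail 0.88 [200.8 224.9] [0.6   0.258]
rail 0.7 [365.4 254.2] [ 0.495 -0.317]
leg_1_mid 0.82 [345.3 259.4] [ 0.49  -0.249]
leg_1_tenon 0.84 [345.6 286.7] [ 0.391 -0.249]
leg_1_tenon 0.16 [247.2 210.7] [0.671 0.106]
gauge 0.85 [206.1 294.1] [0.368 0.245]
bowl 0.62 [403.6 301.1] [ 0.343 -0.455]
side cam at [-0.183  1.446  0.898]
case 0.68 [237.2 326.6] [0.592 0.228]
bay_1 0.86 [282.5 304.6] [0.506 0.122]
bay_1 0.74 [260.9 301.1] [0.571 0.13 ]
bay_1 0.59 [244.4 294.3] [0.634 0.115]
bay_2 0.86 [282.5 304.6] [0.506 0.122]
bay_2 0.74 [260.9 301.1] [0.571 0.13 ]
bay_2 0.59 [244.4 294.3] [0.634 0.115]
handle 0.71 [241.1 291.2] [0.59  0.202]
handle 0.26 [386.4 250.3] [ 0.314 -0.216]
handle 0.22 [398.6 250.5] [ 0.279 -0.23 ]
rail 0.83 [228.5 305.2] [0.597 0.258]
leg_1_mid 0.62 [334.8 264.7] [ 0.482 -0.204]
leg_1_tenon 0.61 [366.2 264.9] [ 0.388 -0.246]
gauge 0.81 [307.6 351.1] [0.367 0.254]
gauge 0.74 [339.6 251.5] [ 0.52  -0.341]
gauge 0.56 [336.  263.7] [ 0.495 -0.247]
bowl 0.78 [400.7 249.8] [ 0.331 -0.445]
```

```bash
python3 -c "
import cv2
a=cv2.imread('pics/top0.png')[170:330,170:450];cv2.imwrite('pics/top0c.png',cv2.resize(a,None,fx=2.85,fy=2.85,interpolation=3))
a=cv2.imread('pics/side0.png')[190:390,180:460];cv2.imwrite('pics/side0c.png',cv2.resize(a,None,fx=2.85,fy=2.85,interpolation=3))"
```

```text
(no output)
```

View pics/top0c.png

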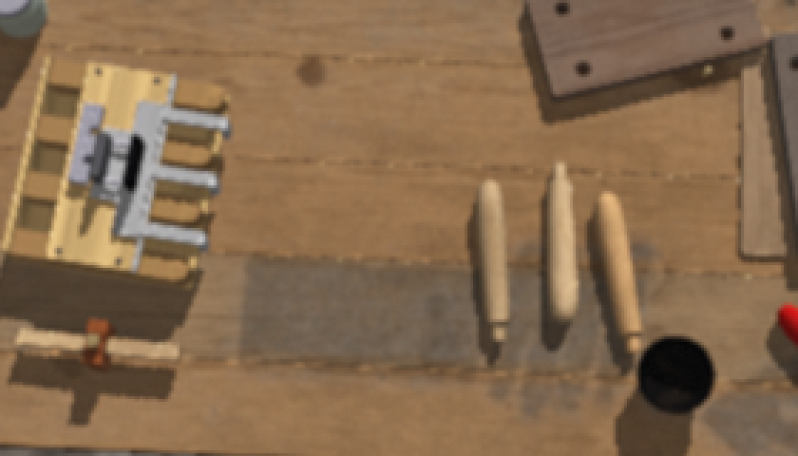

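View pics/side0c.png

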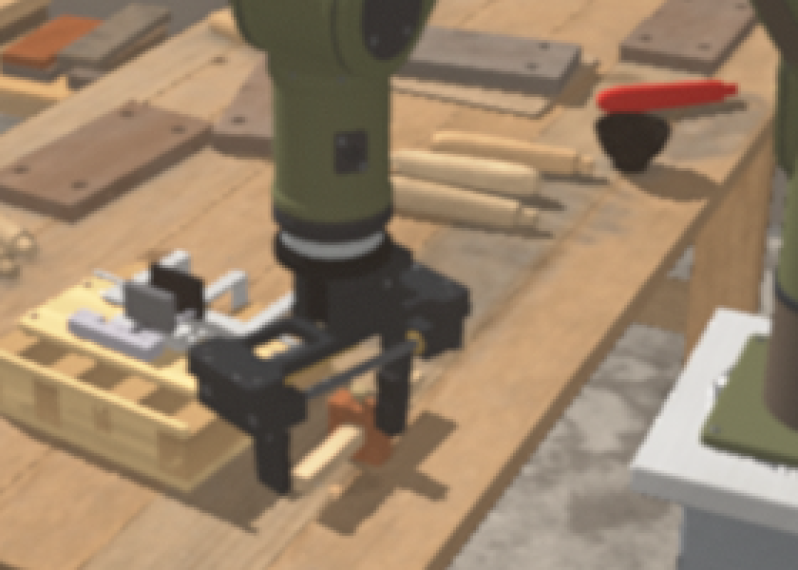

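The top crop shows three beech legs, with these crop pixels (crop = (px-170)*2.85):
- Leg A: rounded end (490,180), tenon (498,342).
- Leg B: tenon (560,163), rounded end (563,322).
- Leg C: rounded end (606,192), tenon (633,350).

The rack is at the left with its mouths facing right and is rotated about -11°. The bowl is at (677,374). I'll fit the rack pose from all detections next.

```bash
cat >> h.py <<'E'
def W(pose,X):
    x,y,a=pose; c,s=np.cos(a),np.sin(a); return np.array([x+c*X[0]-s*X[1],y+s*X[0]+c*X[1],X[2]])
E
python3 - <<'E'
from h import *
from scipy.optimize import least_squares
T=snap('top');S=snap('side')
c=lambda u,v:(170+u/2.85,170+v/2.85)
P={'bay_1':(-.074,-.115,.034),'bay_2':(0,-.115,.034),'bay_3':(.074,-.115,.034),'handle':(0,0,.098),'rail':(0,.026,.082),'case':(0,0,0)}
obs=[(T,P['bay_1'],(237.5,255.2)),(T,P['bay_2'],(241.2,232.3)),(T,P['bay_3'],(245.4,215.7)),(T,P['rail'],(200.8,224.9)),(T,P['handle'],(209.9,225.5)),(T,P['case'],(210,234.1)),
(S,P['bay_1'],(282.5,304.6)),(S,P['bay_2'],(260.9,301.1)),(S,P['bay_3'],(244.4,294.3)),(S,P['rail'],(228.5,305.2)),(S,P['handle'],(241.1,291.2)),(S,P['case'],(237.2,326.6)),
(T,(.127,.06,.066),c(90,63)),(T,(.127,-.055,.066),c(177,74)),(T,(-.127,.06,.066),c(50,258)),(T,(-.127,-.055,.066),c(137,270))]
f=lambda q:np.concatenate([proj(p,W(q,X))-px for p,X,px in obs])
r=least_squares(f,[.588,.24,-.15],loss='soft_l1'); print(r.x,np.degrees(r.x[2])); print(f(r.x).reshape(-1,2).round(1))
np.save('rack.npy',r.x)
for n,a,b in(('A',(490,180),(498,342)),('B',(563,322),(560,163)),('C',(606,192),(633,350))):
    a,b=onz(T,c(*a),.018)[:2],onz(T,c(*b),.018)[:2]; d=b-a; print(n,'round',a.round(3),'tenon',b.round(3),'len',np.hypot(*d).round(3),'dir',np.degrees(np.arctan2(d[1],d[0])).round(1))
# overlay check
im=cv2.resize(T['color'],None,fx=4,fy=4,interpolation=3)[:,:,::-1].copy()
def pl(X,col):
    u=proj(T,W(r.x,X))*4+1.5; cv2.circle(im,tuple(int(v) for v in u),3,col,-1)
for sx in(-.127,.127):
    for y in(-.055,.06): pl((sx,y,.066),(0,0,255))
for x in(-.074,0,.074): pl((x,-.115,.034),(0,255,0)); pl((x,-.129,.074),(255,0,0))
for sx in(-.03,.03):
    for y in(-.02,.032): pl((sx,y,.117),(0,255,255))
cv2.imwrite('pics/ov.png',im[720:1150,670:1150])
s=arm.get_state(); tool(); print(go(W(r.x,(0,.003,.2))))
E
```

```text
[ 0.59297599  0.2302123  -0.15503482] -8.882840627360402
[[ 1.5 -0. ]
 [ 1.6  2.9]
 [ 1.2 -0.2]
 [ 0.7  0.9]
 [-2.   0.3]
 [ 2.9 -1.4]
 [ 0.4  1.4]
 [ 1.  -2.4]
 [-2.6 -2.5]
 [ 0.3 -0.4]
 [-6.3  4.3]
 [-0.6  0.2]
 [-1.5 -0.4]
 [-0.5  0.4]
 [-2.  -0.1]
 [-0.1  0.6]]
A round [ 0.586 -0.238] tenon [ 0.38  -0.246] len 0.207 dir -177.7
B round [ 0.405 -0.327] tenon [ 0.608 -0.327] len 0.204 dir 0.1
C round [ 0.571 -0.384] tenon [ 0.37  -0.413] len 0.203 dir -171.9
t 1.1 tcp [0.2427 0.576  0.2387] 
 [[-0.922  0.388 -0.   ]
 [ 0.388  0.922  0.   ]
 [ 0.     0.    -1.   ]] F [-0.  -1.2 -0.1] gap 0.999
[-45.64 -17.97   3.87]
```

View pics/ov.png

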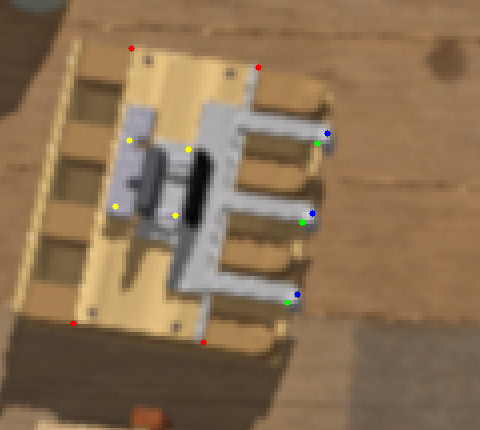

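The rack overlay fits. The handle bars sit about 18 mm toward -y of rack y=0, so I'll triangulate them.

```bash
python3 - <<'E'
from h import *
from scipy.optimize import least_squares
T=snap('top');S=snap('side');q=np.load('rack.npy')
f=lambda v:np.concatenate([proj(T,W(q,(v[0],v[1],.098)))-(209.9,225.5),proj(S,W(q,(v[0],v[1],.098)))-(241.1,291.2)])
r=least_squares(f,[0,-.018]);print(r.x,r.fun)
# bar faces seen in ov.png (4x crop at 670,720)
for nm,u in(('lever outer top',(150,152)),('palm outer top',(211,155)),('palm outer low end',(203,213)),('lever outer low',(139,205))):
    X=onz(T,((u[0]+670-1.5)/4,(u[1]+720-1.5)/4),.117); d=X[:2]-q[:2];c,s=np.cos(q[2]),np.sin(q[2]);print(nm,(c*d[0]+s*d[1]).round(4),(-s*d[0]+c*d[1]).round(4))
h=W(q,(0,-.018,.2)); print(h,go(h)); R=Rn.from_quat(arm.get_state()['tool_rot']).as_matrix()
y=np.array([-np.sin(q[2]),np.cos(q[2]),0]);ty=R.T@y;print('turn about tool z deg',np.degrees(np.arctan2(-ty[0],ty[1])))
E
```

```text
[-0.00225849 -0.01598899] [ 2.40064568  1.56799517 -1.77385249  2.14376681]
lever outer top 0.0224 0.0125
palm outer top 0.0278 -0.0401
palm outer low end -0.024 -0.0433
lever outer low -0.0255 0.0125
[0.59019653 0.21242819 0.2       ] [-46.14 -20.01   3.87]
turn about tool z deg -13.965373256183572
```

```bash
python3 -m pendant '[-3.7,-1.6,0,0,0,0,1,-3.7,-1.6,0,0,0,0,1,-3.7,-1.6,0,0,0,0,1,-3.7,-1.6,0,0,0,0,1,-3.7,-1.6,0,0,0,0,1,-3.7,-1.6,0,0,0,0,1,-3.7,-1.6,0,0,0,0,1,-3.7,-1.6,0,0,0,0,1,0,0,0,0,0,-7,1,0,0,0,0,0,-7,1]' 30; cat >> h.py <<'E'
def plan(X,yaw):
    """print tool-frame shift (cm) to X after correcting yaw; turn about tool z so that tool y lies along world angle yaw (mod 180), with tilt error"""
    s=arm.get_state(); R=Rn.from_quat(s['tool_rot']).as_matrix()
    y=np.array([np.cos(yaw),np.sin(yaw),0]);ty=R.T@y;a=np.degrees(np.arctan2(-ty[0],ty[1])); a=(a+90)%180-90
    R2=R@Rn.from_euler('z',a,degrees=True).as_matrix(); d=np.array(X)-s['ee_pos']
    print('t',round(s['time_s'],1),'turn z',round(a,1),'tiltz',R[2].round(3),'shift now',np.round(R.T@d*100,2),'after turn',np.round(R2.T@d*100,2),'F',np.round(s['ft_force'],1),'gap',round(s['finger_gap'],3),'q7',round(s['q'][6],2))
def inrack():
    q=np.load('rack.npy');s=arm.get_state();d=np.array(s['ee_pos'])[:2]-q[:2];c,n=np.cos(q[2]),np.sin(q[2]);print('rack xy mm',(1000*(c*d[0]+n*d[1])).round(1),(1000*(-n*d[0]+c*d[1])).round(1),'z',round(1000*s['ee_pos'][2],1),'gap',round(88*s['finger_gap'],1),'F',np.round(s['ft_force'],1),'t',round(s['time_s'],1))
E
python3 -c "
from h import *
q=np.load('rack.npy');plan(W(q,(0,-.019,.13)),q[2]+np.pi/2)"
```

```text
time_s: 2.03
ee_pos: [0.4736, 0.3379, 0.2361]
tool_rot: [0.07, 0.998, 0.002, -0.0]
ft_force: [-1.0, 0.8, 0.0]
finger_gap: 1.003
t 2.0 turn z 0.8 tiltz [ 0.001  0.005 -1.   ] shift now [-13.31 -10.94  10.54] after turn [-13.46 -10.75  10.54] F [-1.   0.8  0. ] gap 1.003 q7 0.5
```

```bash
python3 -m pendant '[-3,-2.5,0,0,0,0.8,1,-3,-2.5,0,0,0,0,1,-3,-2.5,2,0,0,0,1,-3,-2.5,2,0,0,0,1,-1,-0.8,2,0,0,0,1,0,0,1.5,0,0,0,1,0,0,0,0,0,0,1,0,0,0,0,0,0,1]'; python3 -c "
from h import *
q=np.load('rack.npy');plan(W(q,(0,-.019,.09)),q[2]+np.pi/2)
p=snap('side');im=p['color'][230:350,170:330,::-1];cv2.imwrite('pics/s1.png',cv2.resize(im,None,fx=5,fy=5,interpolation=3))"
```

```text
time_s: 2.7
ee_pos: [0.5929, 0.2075, 0.1607]
tool_rot: [0.077, 0.997, 0.004, 0.003]
ft_force: [-0.1, -0.0, 0.9]
finger_gap: 1.0
t 2.7 turn z 0.1 tiltz [-0.005  0.008 -1.   ] shift now [0.38 0.29 7.07] after turn [0.38 0.29 7.07] F [-0.1 -0.   0.9] gap 1.0 q7 0.74
```

View pics/s1.png

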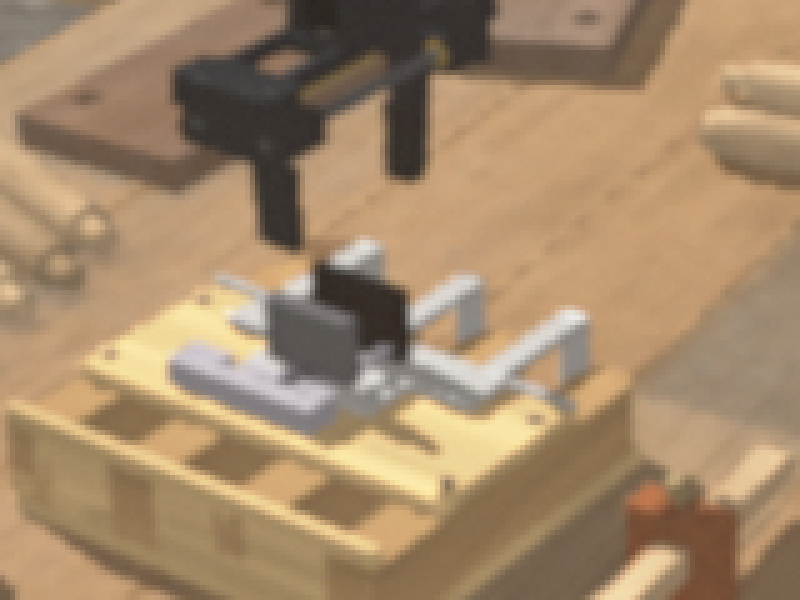

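The view shows the open fingers directly above the two handle bars, with the grey lever in front and the black palm bar behind. I'll descend.

```bash
python3 -m pendant '[0.3,0.3,0,0.3,0.3,0,1,0,0,1.7,0,0,0,1,0,0,1.7,0,0,0,1,0,0,1.7,0,0,0,1,0,0,1.3,0,0,0,1,0,0,0.3,0,0,0,1,0,0,0,0,0,0,1]'; python3 -c "
from h import *
q=np.load('rack.npy');plan(W(q,(0,-.019,.09)),q[2]+np.pi/2);inrack()"
```

```text
time_s: 3.33
ee_pos: [0.5903, 0.2257, 0.1016]
tool_rot: [0.07, 0.997, 0.007, 0.005]
ft_force: [-0.1, -0.2, -0.2]
finger_gap: 1.003
t 3.3 turn z 0.8 tiltz [-0.009  0.016 -1.   ] shift now [-0.16 -1.43  1.14] after turn [-0.18 -1.43  1.14] F [-0.1 -0.2 -0.2] gap 1.003 q7 0.7
rack xy mm -1.9 -4.9 z 101.6 gap 88.3 F [-0.1 -0.2 -0.2] t 3.3
```

```bash
python3 -m pendant '[-0.2,-0.9,0,0.5,0.3,0.5,1,0,-0.4,0.3,0.3,0.2,0,1,0,0,0.3,0,0,0,1,0,0,0,0,0,0,1]'; python3 -c "
from h import *
q=np.load('rack.npy');plan(W(q,(0,-.019,.09)),q[2]+np.pi/2);inrack()"
```

```text
time_s: 3.67
ee_pos: [0.5917, 0.2143, 0.0993]
tool_rot: [0.074, 0.997, 0.002, 0.002]
ft_force: [-0.3, 0.1, 0.2]
finger_gap: 0.998
t 3.7 turn z 0.4 tiltz [-0.004  0.004 -1.   ] shift now [ 0.13 -0.31  0.93] after turn [ 0.13 -0.32  0.93] F [-0.3  0.1  0.2] gap 0.998 q7 0.7
rack xy mm 1.2 -15.9 z 99.3 gap 87.8 F [-0.3  0.1  0.2] t 3.7
```

```bash
python3 -m pendant '[0.1,-0.4,0.8,0,0,0,1,0,0,0.3,0,0,0,1,0,0,0,0,0,0,1,0,0,0,0,0,0,1]'; python3 -c "
from h import *
q=np.load('rack.npy');plan(W(q,(0,-.02,.09)),q[2]+np.pi/2);inrack()"
```

```text
time_s: 4.0
ee_pos: [0.5907, 0.2095, 0.0879]
tool_rot: [0.074, 0.997, 0.002, 0.003]
ft_force: [-0.0, -0.2, 0.1]
finger_gap: 0.999
t 4.0 turn z 0.4 tiltz [-0.005  0.004 -1.   ] shift now [ 0.09  0.09 -0.21] after turn [ 0.09  0.09 -0.21] F [-0.  -0.2  0.1] gap 0.999 q7 0.7
rack xy mm 0.9 -20.8 z 87.9 gap 87.9 F [-0.  -0.2  0.1] t 4.0
```

Raise 3 mm and squeeze.

```bash
python3 -m pendant '[0,0,-0.3,0,0,0,0.7,0,0,0,0,0,0,0.5,0,0,0,0,0,0,0.35,0,0,0,0,0,0,0.3,0,0,0,0,0,0,0.3,0,0,0,0,0,0,0.3,0,0,0,0,0,0,0.3,0,0,0,0,0,0,0.3]' 35; python3 -c "
from h import *
inrack();tool()"
```

```text
time_s: 4.67
ee_pos: [0.591, 0.2135, 0.0912]
tool_rot: [0.073, 0.997, 0.005, 0.003]
ft_force: [0.2, 0.6, -1.4]
finger_gap: 0.44
rack xy mm 0.6 -16.8 z 91.2 gap 38.7 F [ 0.2  0.6 -1.4] t 4.7
t 4.67 tcp [0.591  0.2135 0.0912] 
 [[-0.989  0.146  0.007]
 [ 0.146  0.989  0.009]
 [-0.005  0.01  -1.   ]] F [ 0.2  0.6 -1.4] gap 0.44
```

```bash
python3 -m pendant '[-0.6,0,0,0,0,0,0.3,-0.6,0,0,0,0,0,0.3,-0.6,0,0,0,0,0,0.3,-0.6,0,0,0,0,0,0.3,-0.6,0,0,0,0,0,0.3,-0.4,0,0,0,0,0,0.3,0,0,0,0,0,0,0.3,0,0,0,0,0,0,0.3]'; python3 -c "
from h import *
inrack();tool()"
```

```text
time_s: 5.33
ee_pos: [0.6259, 0.2077, 0.0913]
tool_rot: [0.074, 0.997, 0.005, 0.0]
ft_force: [-3.3, -0.1, 2.6]
finger_gap: 0.45
rack xy mm 36.0 -17.2 z 91.3 gap 39.6 F [-3.3 -0.1  2.6] t 5.3
t 5.33 tcp [0.6259 0.2077 0.0913] 
 [[-0.989  0.149  0.002]
 [ 0.149  0.989  0.009]
 [-0.     0.009 -1.   ]] F [-3.3 -0.1  2.6] gap 0.45
```

```bash
python3 -m pendant '[-0.3,0,0,0,0,0,0.3,0,0,0,0,0,0,0.3,0,0,0,0,0,0,0.3]'; python3 -c "
from h import *
inrack()"
```

```text
time_s: 5.58
ee_pos: [0.6294, 0.2071, 0.0913]
tool_rot: [0.074, 0.997, 0.005, 0.001]
ft_force: [-2.3, -0.6, 1.4]
finger_gap: 0.443
rack xy mm 39.6 -17.2 z 91.3 gap 39.0 F [-2.3 -0.6  1.4] t 5.6
```

```bash
python3 -m pendant '[0.2,0,0,0,0,0,0.3,0,0,0,0,0,0,0.3,0,0,0,0,0,0,0.55,0,0,0,0,0,0,0.6,0,0,0,0,0,0,0.6]'; python3 -c "
from h import *
inrack()"; python3 -m pendant '[0,0,0,0,0,0,1,0,0,0,0,0,0,1,0,0,0,0,0,0,1,0,0,-3,0,0,0,1,0,0,-3,0,0,0,1,0,2,-3,0,0,0,1,0,3,-1,0,0,0,1,0,4,-1,0,0,0,1,0,4,0,0,0,0,1,0,4,0,0,0,0,1]'; python3 -c "
from h import *
inrack()
T=snap('top','t2.png')
im=cv2.resize(T['color'],None,fx=4,fy=4,interpolation=3)[:,:,::-1].copy()
q=np.load('rack.npy')
for x in(-.074,0,.074):
  for dx in(0,.037):
    u=proj(T,W(q,(x+dx,-.129,.074)))*4+1.5; cv2.circle(im,tuple(int(v) for v in u),2,(255,0,0),-1)
cv2.imwrite('pics/ov2.png',im[720:1150,670:1150])"
```

```text
time_s: 6.0
ee_pos: [0.6293, 0.2133, 0.0915]
tool_rot: [0.072, 0.997, 0.009, 0.004]
ft_force: [1.5, 1.8, -1.6]
finger_gap: 0.602
rack xy mm 38.5 -11.1 z 91.5 gap 53.0 F [ 1.5  1.8 -1.6] t 6.0
time_s: 6.83
ee_pos: [0.6588, 0.3581, 0.2063]
tool_rot: [0.085, 0.996, -0.005, 0.003]
ft_force: [0.1, 0.1, -1.5]
finger_gap: 0.995
rack xy mm 45.3 136.5 z 206.3 gap 87.6 F [ 0.1  0.1 -1.5] t 6.8
```

View pics/ov2.png

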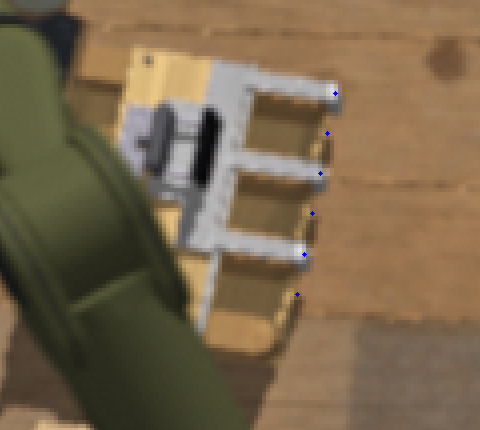

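The picture shows the fingers in front of the walls at the predicted open positions, and the lever bar has sprung back to full spacing, so the gate is latched open. Next is leg A.

```bash
python3 -c "
from h import *
plan((.541,-.240,.13),np.radians(92.3))"
```

```text
t 6.9 turn z -11.5 tiltz [-0.004  0.002 -1.   ] shift now [  1.71 -62.15   7.51] after turn [ 14.04 -60.56   7.51] F [-0.9  6.6  0.8] gap 1.002 q7 0.66
```

```bash
python3 -m pendant '[0.1,-4.1,0,0,0,0,0.75,0.1,-4.1,0,0,0,0,0.75,0.1,-4.1,0,0,0,0,0.75,0.1,-4.1,0,0,0,0,0.75,0.1,-4.1,0,0,0,0,0.75,0.1,-4.1,0,0,0,0,0.75,0.1,-4.1,0,0,0,0,0.75,0.1,-4.1,0,0,0,0,0.75,0.1,-4.1,0,0,0,0,0.75,0.1,-4.1,0,0,0,0,0.75]'; python3 -m pendant '[0.1,-4.1,0,0,0,-5,0.75,0.1,-4.1,0,0,0,-5,0.75,0.1,-4.1,0,0,0,-1,0.75,0.1,-3,1,0,0,0,0.75,0,-2,1,0,0,0,0.75,0,0,1,0,0,0,0.75,0,0,0,0,0,0,0.75]'; python3 - <<'E'
from h import *
plan((.541,-.240,.13),np.radians(92.3))
for n in('top','side'):
    p=snap(n,'a_'+n+'.png')
    for nm in('leg_1_mid','leg_1_tenon'):
        for r in cams.tip_of(p,nm)[:5]: print(n,nm,round(r['score'],2),np.round(r['pixel'],1),onz(p,r['pixel'],.018)[:2].round(3))
    if n=='top':
        im=p['color'][210:310,310:410,::-1];cv2.imwrite('pics/a.png',cv2.resize(im,None,fx=6,fy=6,interpolation=3))
E
```

```text
time_s: 7.72
ee_pos: [0.5789, -0.0229, 0.2001]
tool_rot: [0.068, 0.998, 0.003, -0.0]
ft_force: [-0.6, -0.4, -0.2]
finger_gap: 0.751
time_s: 8.3
ee_pos: [0.5617, -0.218, 0.1688]
tool_rot: [-0.021, 1.0, -0.005, -0.004]
ft_force: [-0.5, 1.1, 0.5]
finger_gap: 0.748
t 8.3 turn z 0.1 tiltz [ 0.008 -0.01  -1.   ] shift now [ 2.13 -2.07  3.92] after turn [ 2.12 -2.07  3.92] F [-0.5  1.1  0.5] gap 0.748 q7 1.52
side leg_1_mid 0.31 [359.4 242.9] [ 0.469 -0.401]
side leg_1_tenon 0.89 [367.4 265.7] [ 0.383 -0.242]
```

View pics/a.png

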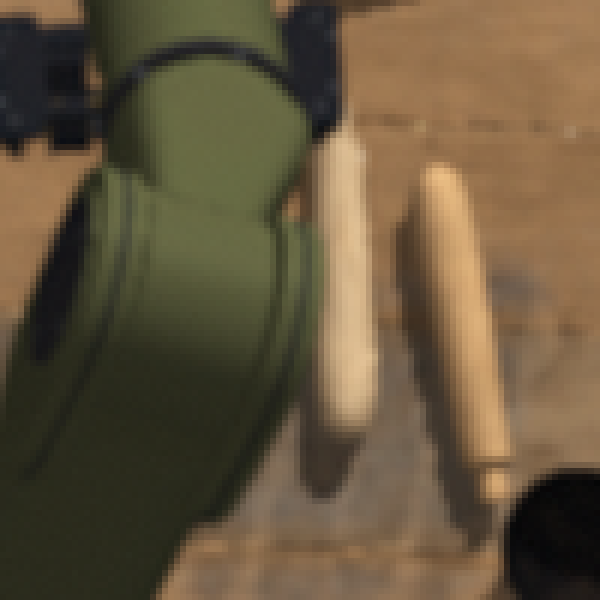

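The arm hides leg A from above, but the side camera's tenon at (.383,-.242) agrees with the first measurement. Legs B and C have not moved. I'll descend on A.

```bash
python3 -m pendant '[1,-1,1,-0.5,-0.4,0,0.75,1,-1,1,0,0,0,0.75,0,0,1,0,0,0,0.75,0,0,1,0,0,0,0.75,0,0,0,0,0,0,0.75]'; python3 -c "
from h import *
plan((.541,-.240,.008),np.radians(92.3))"
```

```text
time_s: 9.02
ee_pos: [0.5505, -0.2285, 0.1332]
tool_rot: [-0.03, 1.0, 0.0, 0.006]
ft_force: [0.1, 0.0, -0.1]
finger_gap: 0.748
t 9.0 turn z 1.1 tiltz [-0.013 -0.    -1.   ] shift now [ 1.18 -1.09 12.5 ] after turn [ 1.16 -1.11 12.5 ] F [ 0.1  0.  -0.1] gap 0.748 q7 1.53
```

```bash
python3 -m pendant '[1,-1,2,0,0.7,1,0.75,0.5,-0.4,2,0,0,0,0.75,0,0,3,0,0,0,0.75,0,0,3,0,0,0,0.75,0,0,1,0,0,0,0.75,0,0,0,0,0,0,0.75]'; python3 -c "
from h import *
plan((.541,-.240,.008),np.radians(92.3))"
```

```text
time_s: 9.52
ee_pos: [0.5457, -0.2364, 0.0217]
tool_rot: [-0.025, 1.0, 0.001, 0.006]
ft_force: [0.3, 0.2, -0.0]
finger_gap: 0.745
t 9.5 turn z 0.6 tiltz [-0.012  0.001 -1.   ] shift now [ 0.51 -0.34  1.37] after turn [ 0.5  -0.34  1.37] F [ 0.3  0.2 -0. ] gap 0.745 q7 1.45
```

```bash
python3 -m pendant '[0.5,-0.4,0.8,0,0.7,0.5,0.75,0.1,0,0.6,0,0,0,0.75,0,0,0,0,0,0,0.75,0,0,0,0,0,0,0.3,0,0,0,0,0,0,0.3,0,0,0,0,0,0,0.3,0,0,0,0,0,0,0.3,0,0,0,0,0,0,0.3]' 40; python3 -c "
from h import *
plan((.541,-.240,.008),np.radians(92.3))"
```

```text
time_s: 10.18
ee_pos: [0.5448, -0.2403, 0.0126]
tool_rot: [-0.021, 1.0, -0.0, 0.004]
ft_force: [0.7, 0.1, 0.1]
finger_gap: 0.398
t 10.2 turn z 0.1 tiltz [-0.008 -0.001 -1.   ] shift now [0.39 0.05 0.46] after turn [0.39 0.05 0.46] F [0.7 0.1 0.1] gap 0.398 q7 1.45
```

```bash
python3 -m pendant '[0,0,0,0,0,0,0.6,0,0,0,0,0,0,0.6,0.2,0,0.6,0,0.4,0,0.6,0,0,0.2,0,0,0,0.6,0,0,0,0,0,0,0.6,0,0,0,0,0,0,0.3,0,0,0,0,0,0,0.3,0,0,0,0,0,0,0.3,0,0,0,0,0,0,0.3]' 40; python3 -m pendant '[0,0,-2,0,0,0,0.3,0,0,-3,0,0,0,0.3,0,0,-3,0,0,0,0.3,0,0,-2,0,0,0,0.3,0,0,0,0,0,0,0.3]'; python3 -c "
from h import *
q=np.load('rack.npy');print(W(q,(0.074,-.30,.026)))
plan(W(q,(0.074,-.30,.1)),q[2])"
```

```text
time_s: 10.93
ee_pos: [0.5427, -0.2406, 0.0039]
tool_rot: [-0.021, 1.0, -0.0, 0.0]
ft_force: [-0.4, -0.7, 0.7]
finger_gap: 0.403
time_s: 11.35
ee_pos: [0.5409, -0.2396, 0.1051]
tool_rot: [-0.022, 1.0, 0.001, -0.003]
ft_force: [-0.0, 1.0, -0.9]
finger_gap: 0.401
[ 0.6197641  -0.07761622  0.026     ]
t 11.3 turn z -78.6 tiltz [ 0.005  0.002 -1.   ] shift now [-8.58 15.84  0.5 ] after turn [-17.22  -5.29   0.5 ] F [-0.   1.  -0.9] gap 0.401 q7 1.51
```

```bash
python3 -m pendant '[0,0,0,0,0,7,0.3,0,0,0,0,0,7,0.3,0,0,0,0,0,7,0.3,0,0,0,0,0,7,0.3,0,0,0,0,0,7,0.3,0,0,0,0,0,7,0.3,0,0,0,0,0,7,0.3,0,0,0,0,0,7,0.3,0,0,0,0,0,7,0.3,0,0,0,0,0,7,0.3]';python3 -m pendant '[0,0,0,0,0,7,0.3,0,0,0,0,0,7,0.3,0,0,0,0,0,7,0.3,0,0,0,0,0,5,0.3,0,0,0,0,0,0,0.3,0,0,0,0,0,0,0.3]';python3 -c "
from h import *
q=np.load('rack.npy');
plan(W(q,(0.074,-.34,.06)),q[2])"
```

```text
time_s: 12.18
ee_pos: [0.5362, -0.24, 0.0967]
tool_rot: [0.568, 0.823, -0.003, -0.006]
ft_force: [0.0, -0.2, -1.2]
finger_gap: 0.401
time_s: 12.68
ee_pos: [0.5322, -0.2392, 0.0897]
tool_rot: [0.743, 0.669, -0.009, -0.008]
ft_force: [0.1, 0.4, -1.7]
finger_gap: 0.401
t 12.7 turn z 2.9 tiltz [-0.003 -0.023 -1.   ] shift now [13.01  6.88  2.77] after turn [13.33  6.22  2.77] F [ 0.1  0.4 -1.7] gap 0.401 q7 0.35
```

```bash
python3 -m pendant '[0,0,0,-1.3,0,3,0.3,3.3,1.5,0.7,0,0,0,0.3,3.3,1.5,0.7,0,0,0,0.3,3.3,1.5,0.7,0,0,0,0.3,3.3,1.5,0.7,0,0,0,0.3,0,0,0,0,0,0,0.3,0,0,0,0,0,0,0.3]';python3 - <<'E'
from h import *
q=np.load('rack.npy');
plan(W(q,(0.074,-.33,.019)),q[2]);inrack()
T=snap('top'); im=cv2.resize(T['color'],None,fx=4,fy=4,interpolation=3)[:,:,::-1].copy()
for x in(-.074,0,.074):
  for y in (-.29,-.16): 
    u=proj(T,W(q,(x,y,.06)))*4+1.5; cv2.circle(im,tuple(int(v) for v in u),3,(255,0,0),-1)
cv2.imwrite('pics/b.png',im[720:1150,670:1400])
E
```

```text
time_s: 13.27
ee_pos: [0.6116, -0.1178, 0.0551]
tool_rot: [0.758, 0.652, -0.004, 0.001]
ft_force: [-0.1, -1.4, -1.2]
finger_gap: 0.401
t 13.3 turn z 0.3 tiltz [-0.007 -0.004 -1.   ] shift now [1.12 0.21 3.61] after turn [1.12 0.2  3.61] F [-0.1 -1.4 -1.2] gap 0.401 q7 0.15
rack xy mm 72.1 -340.9 z 55.1 gap 35.3 F [-0.1 -1.4 -1.2] t 13.3
```

View pics/b.png

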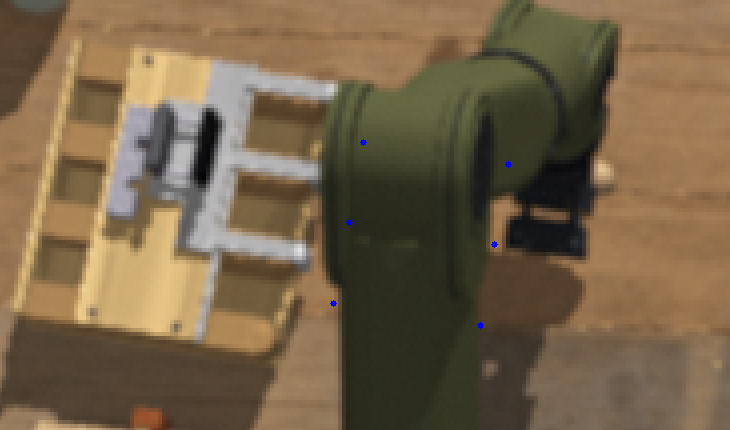

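The arm hides most of it; the rounded tip shows at crop (602,175). I'll lower and check in the side view.

```bash
python3 -m pendant '[0.2,0.2,1.5,0,0.4,0,0.3,0,0,1.5,0,0,0,0.3,0,0,0.8,0,0,0,0.3,0,0,0,0,0,0,0.3]';python3 - <<'E'
from h import *
q=np.load('rack.npy');
plan(W(q,(0.074,-.30,.019)),q[2]);inrack()
T=snap('top')
g=np.array([602,175.])+(670,720); X=onz(T,((g-1.5)/4),.07);d=X[:2]-q[:2];c,s=np.cos(q[2]),np.sin(q[2]);print('tip at rack',c*d[0]+s*d[1],-s*d[0]+c*d[1])
S=snap('side'); im=cv2.resize(S['color'],None,fx=5,fy=5,interpolation=3)[:,:,::-1].copy()
for x in(-.074,0,.074):
    u=proj(S,W(q,(x,-.115,.034)))*5+2; cv2.circle(im,tuple(int(v) for v in u),4,(255,0,0),-1)
for y in (-.172,-.377):
    u=proj(S,W(q,(.074,y,.034)))*5+2; cv2.circle(im,tuple(int(v) for v in u),4,(0,255,0),-1)
cv2.imwrite('pics/c.png',im[1150:1750,1080:1880])
E
```

```text
time_s: 13.65
ee_pos: [0.6126, -0.118, 0.0162]
tool_rot: [0.757, 0.653, -0.001, -0.002]
ft_force: [-1.3, 0.4, -1.4]
finger_gap: 0.397
t 13.7 turn z 0.5 tiltz [ 0.    -0.004 -1.   ] shift now [ 4.1   0.12 -0.28] after turn [ 4.1   0.08 -0.28] F [-1.3  0.4 -1.4] gap 0.397 q7 0.16
rack xy mm 73.1 -341.0 z 16.2 gap 34.9 F [-1.3  0.4 -1.4] t 13.7
tip at rack 0.07443834674967126 -0.37416429076981983
```

View pics/c.png

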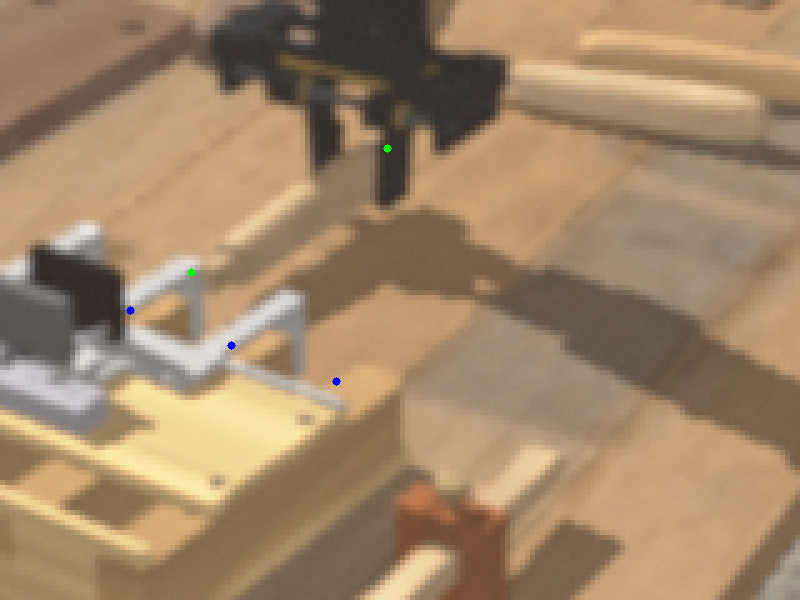

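The leg is level and points straight at bay 3. Insert.

```bash
python3 -m pendant '[1.5,0.1,-0.3,0,0,0.5,0.3,1.5,0,0,0,0,0,0.3,1.5,0,0,0,0,0,0.3,1.5,0,0,0,0,0,0.3,1.5,0,0,0,0,0,0.3,0,0,0,0,0,0,0.3]';python3 - <<'E'
from h import *
q=np.load('rack.npy');
plan(W(q,(0.074,-.145,.020)),q[2]);inrack()
E
```

```text
time_s: 14.25
ee_pos: [0.6283, -0.0442, 0.025]
tool_rot: [0.761, 0.648, 0.001, 0.002]
ft_force: [-0.7, 0.8, -1.3]
finger_gap: 0.401
t 14.2 turn z -0.3 tiltz [-0.001  0.004 -1.   ] shift now [12.06 -0.4   0.48] after turn [12.06 -0.33  0.48] F [-0.7  0.8 -1.3] gap 0.401 q7 0.06
rack xy mm 77.3 -265.6 z 25.0 gap 35.3 F [-0.7  0.8 -1.3] t 14.2
```

```bash
python3 -m pendant '[0,-0.4,0.5,0.2,0,-0.3,0.3,0,0,0,0,0,0,0.3,1.5,0,0,0,0,0,0.3,1.5,0,0,0,0,0,0.3,1.5,0,0,0,0,0,0.3,0,0,0,0,0,0,0.3]';python3 - <<'E'
from h import *
q=np.load('rack.npy');
plan(W(q,(0.074,-.145,.020)),q[2]);inrack()
E
```

```text
time_s: 14.75
ee_pos: [0.6309, -0.0018, 0.0207]
tool_rot: [0.761, 0.649, -0.001, 0.002]
ft_force: [1.2, 0.4, -1.0]
finger_gap: 0.4
t 14.8 turn z -0.2 tiltz [-0.005  0.002 -1.   ] shift now [7.84 0.04 0.03] after turn [7.84 0.07 0.03] F [ 1.2  0.4 -1. ] gap 0.4 q7 0.0
rack xy mm 73.3 -223.3 z 20.7 gap 35.2 F [ 1.2  0.4 -1. ] t 14.8
```

```bash
python3 -m pendant '[1.5,0,0,0,0,0,0.3,1.5,0,0,0,0,0,0.3,1.5,0,0,0,0,0,0.3,1,0,0,0,0,0,0.3,0.6,0,0,0,0,0,0.3,0,0,0,0,0,0,0.3]';python3 - <<'E'
from h import *
q=np.load('rack.npy');
plan(W(q,(0.074,-.145,.020)),q[2]);inrack()
S=snap('side'); im=cv2.resize(S['color'],None,fx=5,fy=5,interpolation=3)[:,:,::-1]
cv2.imwrite('pics/d.png',im[1150:1750,1000:1600])
E
```

```text
time_s: 15.25
ee_pos: [0.641, 0.0603, 0.0201]
tool_rot: [0.761, 0.649, -0.002, 0.003]
ft_force: [-0.2, 0.2, 0.1]
finger_gap: 0.4
t 15.2 turn z -0.2 tiltz [-0.008  0.002 -1.   ] shift now [ 1.54  0.03 -0.  ] after turn [ 1.54  0.03 -0.  ] F [-0.2  0.2  0.1] gap 0.4 q7 -0.08
rack xy mm 73.7 -160.4 z 20.1 gap 35.2 F [-0.2  0.2  0.1] t 15.2
```

View pics/d.png

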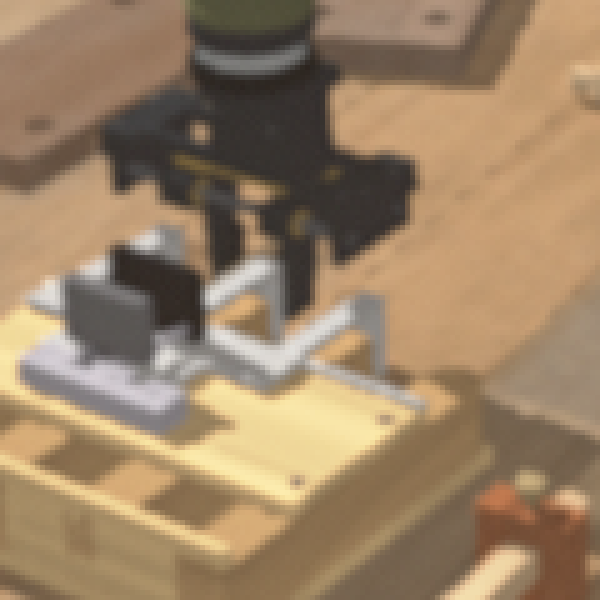

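```bash
python3 -m pendant '[0.8,0,0,0,0.4,0,0.3,0,0,0,0,0,0,0.3,0,0,0.2,0,0,0,0.45,0,0,0,0,0,0,0.52,0,0,0,0,0,0,0.52,0,0,-2,0,0,0,0.52,0,0,-3,0,0,0,0.52,0,0,-1,0,0,0,0.52]'; python3 -m pendant '[-2,0,0,0,0,0,0,-3,0,0,0,0,0,0,-3,0,0,0,0,0,0,-1,0,0,0,0,0,0,0,0,0,0,0,0,0]';python3 - <<'E'
from h import *
q=np.load('rack.npy');
plan(W(q,(0.074,-.220,.022)),q[2]);inrack()
E
```

```text
time_s: 15.97
ee_pos: [0.6399, 0.0614, 0.077]
tool_rot: [0.763, 0.646, -0.004, 0.001]
ft_force: [0.0, 0.2, -0.2]
finger_gap: 0.518
time_s: 16.38
ee_pos: [0.6279, -0.0285, 0.081]
tool_rot: [0.762, 0.647, 0.0, 0.003]
ft_force: [0.2, 0.0, -0.4]
finger_gap: 0.163
t 16.4 turn z -0.5 tiltz [-0.003  0.005 -1.   ] shift now [ 3.04 -0.1   5.88] after turn [ 3.04 -0.08  5.88] F [ 0.2  0.  -0.4] gap 0.163 q7 0.03
rack xy mm 74.5 -250.2 z 81.0 gap 14.3 F [ 0.2  0.  -0.4] t 16.4
```

Lower behind the leg and push.

```bash
python3 -m pendant '[0.8,-0.1,2,0,0,-0.5,0,0,0,2,0,0,0,0,0,0,1.5,0,0,0,0,0,0,0.4,0,0,0,0,0,0,0,0,0,0,0]';python3 - <<'E'
from h import *
q=np.load('rack.npy');
plan(W(q,(0.074,-.113,.022)),q[2]);inrack()
S=snap('side'); im=cv2.resize(S['color'],None,fx=5,fy=5,interpolation=3)[:,:,::-1]
cv2.imwrite('pics/e.png',im[1150:1750,1000:1600])
E
```

```text
time_s: 16.8
ee_pos: [0.631, -0.0148, 0.0201]
tool_rot: [0.759, 0.651, 0.003, 0.002]
ft_force: [0.7, -0.1, -0.7]
finger_gap: 0.005
t 16.8 turn z 0.1 tiltz [ 0.002  0.008 -1.   ] shift now [12.33 -0.13 -0.17] after turn [12.33 -0.14 -0.17] F [ 0.7 -0.1 -0.7] gap 0.005 q7 0.03
rack xy mm 75.4 -236.2 z 20.1 gap 0.5 F [ 0.7 -0.1 -0.7] t 16.8
```

```bash
python3 -m pendant '[1.5,-0.1,-0.2,0.3,0,0,0,1.5,0,0,0,0,0,0,1.5,0,0,0,0,0,0,1.5,0,0,0,0,0,0,1.5,0,0,0,0,0,0,1,0,0,0,0,0,0,0,0,0,0,0,0,0]';python3 - <<'E'
from h import *
q=np.load('rack.npy');
plan(W(q,(0.074,-.113,.022)),q[2]);inrack()
E
```

```text
time_s: 17.43
ee_pos: [0.6467, 0.0781, 0.0275]
tool_rot: [0.759, 0.652, 0.005, 0.002]
ft_force: [-0.2, -0.3, -0.1]
finger_gap: 0.006
t 17.4 turn z 0.2 tiltz [ 0.005  0.009 -1.   ] shift now [ 2.9  -0.25  0.56] after turn [ 2.9  -0.26  0.56] F [-0.2 -0.3 -0.1] gap 0.006 q7 -0.08
rack xy mm 76.6 -142.0 z 27.5 gap 0.5 F [-0.2 -0.3 -0.1] t 17.4
```

```bash
python3 -m pendant '[1,-0.3,0.4,0.4,0,0,0,0.8,0,0,0,0,0,0,0,0,0,0,0,0,0]';python3 -c "
from h import *
inrack()"; python3 -m pendant '[0.7,0,0,0,0,0,0,0.4,0,0,0,0,0,0,0,0,0,0,0,0,0]'; python3 - <<'E'
from h import *
q=np.load('rack.npy');
inrack()
S=snap('side'); im=cv2.resize(S['color'],None,fx=5,fy=5,interpolation=3)[:,:,::-1]
cv2.imwrite('pics/f.png',im[1150:1750,1000:1600])
E
```

```text
time_s: 17.68
ee_pos: [0.6471, 0.097, 0.0245]
tool_rot: [0.759, 0.651, 0.003, 0.0]
ft_force: [0.2, 0.0, 0.0]
finger_gap: 0.006
rack xy mm 74.1 -123.3 z 24.5 gap 0.6 F [0.2 0.  0. ] t 17.7
time_s: 17.93
ee_pos: [0.6486, 0.1072, 0.0244]
tool_rot: [0.759, 0.651, 0.002, 0.001]
ft_force: [-0.2, -0.1, 1.1]
finger_gap: 0.003
rack xy mm 74.0 -112.9 z 24.4 gap 0.3 F [-0.2 -0.1  1.1] t 17.9
```

View pics/f.png

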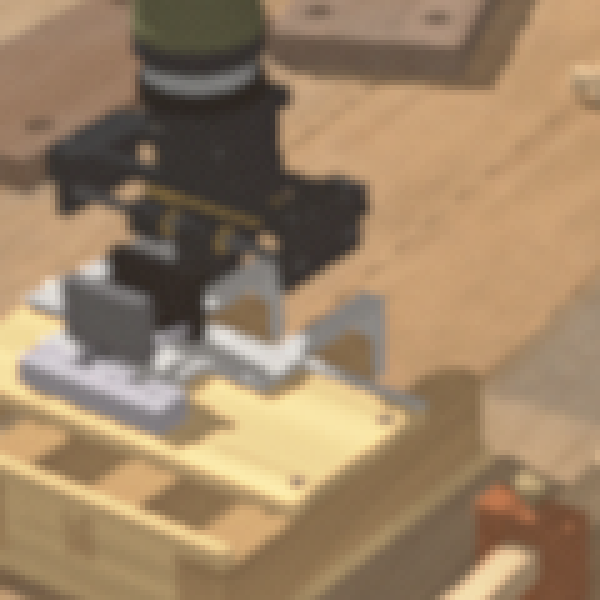

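```bash
python3 -m pendant '[0.5,0,0,0,0,0,0,0,0,0,0,0,0,0]'; python3 -c "
from h import *
inrack()"; python3 -m pendant '[-1,0,0,0,0,0,0,-4,0,0,0,0,0,0,-4,0,0,0,0,0,0,-4,0,-1,0,0,0,0.5,-3,0,-4,0,0,0,0.7,-3,0,-4,0,0,0,0.7,-3,0,-3,0,0,0,0.7,-3,0,0,0,0,0,0.7]'; python3 - <<'E'
from h import *
inrack()
for n in('top','side'):
    p=snap(n,'g_'+n+'.png')
    for nm in('leg_1_mid','leg_1_tenon'):
        for r in cams.tip_of(p,nm)[:6]: print(n,nm,round(r['score'],2),np.round(r['pixel'],1),onz(p,r['pixel'],.018)[:2].round(3))
    if n=='top':
        im=p['color'][200:300,215:415,::-1];cv2.imwrite('pics/g.png',cv2.resize(im,None,fx=4,fy=4,interpolation=3))
E
```

```text
time_s: 18.15
ee_pos: [0.6494, 0.1108, 0.0244]
tool_rot: [0.76, 0.65, 0.001, 0.001]
ft_force: [-0.1, -0.5, -0.4]
finger_gap: 0.002
rack xy mm 74.2 -109.3 z 24.4 gap 0.2 F [-0.1 -0.5 -0.4] t 18.1
time_s: 18.82
ee_pos: [0.6118, -0.1255, 0.1288]
tool_rot: [0.755, 0.655, 0.003, -0.003]
ft_force: [0.5, -0.8, 0.6]
finger_gap: 0.358
rack xy mm 73.5 -348.5 z 128.8 gap 31.5 F [ 0.5 -0.8  0.6] t 18.8
top leg_1_tenon 0.64 [192.6 205.8] [0.69  0.305]
side leg_1_tenon 0.37 [185.  327.6] [0.701 0.315]
side leg_1_tenon 0.17 [229.6 289.9] [0.703 0.085]
```

View pics/g.png

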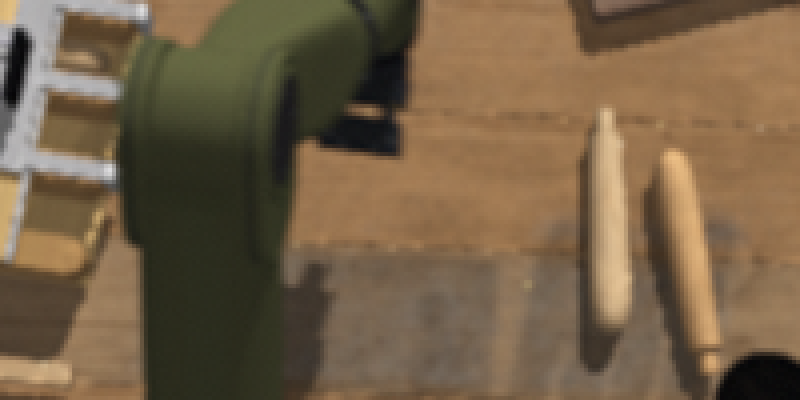

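Leg A's rounded end is inside bay 3 at crop (88,55). The other leg pixels are:
- Leg B: tenon (605,108), rounded end (612,331).
- Leg C: rounded end (671,150), tenon (710,374).

```bash
python3 - <<'E'
from h import *
T=snap('top')
c=lambda u,v:(215+(u-1.5)/4,200+(v-1.5)/4)
for n,a,b,s in(('B',(612,331),(605,108),-90),('C',(671,150),(710,374),90)):
    a,b=onz(T,c(*a),.018)[:2],onz(T,c(*b),.018)[:2]; d=b-a;L=np.hypot(*d);an=np.arctan2(d[1],d[0]); g=a+d/L*.04; print(n,'round',a.round(3),'tenon',b.round(3),'len',L.round(3),'dir',np.degrees(an).round(1),'grip',g.round(4)); plan([*g,.1],an+np.radians(s))
E
```

```text
B round [ 0.407 -0.327] tenon [ 0.611 -0.324] len 0.204 dir 0.8 grip [ 0.4469 -0.3267]
t 19.2 turn z 81.2 tiltz [ 0.011 -0.012 -1.   ] shift now [-22.69 -13.18   2.18] after turn [-16.48  20.42   2.18] F [-0.1 -0.2 -0.3] gap 0.677 q7 0.17
C round [ 0.571 -0.383] tenon [ 0.369 -0.413] len 0.205 dir -171.7 grip [ 0.5319 -0.3889]
t 19.2 turn z 73.7 tiltz [ 0.011 -0.012 -1.   ] shift now [-27.67  -3.9    2.02] after turn [-11.5   25.46   2.02] F [-0.1 -0.2 -0.3] gap 0.677 q7 0.17
```

```bash
python3 -m pendant '[-3,-1.7,0,0,0,0,0.75,-3,-1.7,0,0,0,0,0.75,-3,-1.7,0,0,0,0,0.75,-3,-1.7,0,0,0,0,0.75,-3,-1.7,0,0,0,0,0.75,-3,-1.7,0,0,0,0,0.75,-3,-1.7,0,0,0,0,0.75,-1.7,-1.3,0,0,0,0,0.75,0,0,0,0,0,7,0.75,0,0,0,0,0,7,0.75]'; python3 -m pendant '[0,0,0,0,0,7,0.75,0,0,0,0,0,7,0.75,0,0,0,0,0,7,0.75,0,0,0,0,0,7,0.75,0,0,0,0,0,7,0.75,0,0,0,0,0,7,0.75,0,0,0,0,0,7,0.75,0,0,0,0,0,7,0.75,0,0,0,0,0,7,0.75,0,0,0,0,0,4,0.75]'; python3 -c "
from h import *
plan((.447,-.3267,.006),np.radians(-89.2))"
```

```text
time_s: 20.0
ee_pos: [0.4502, -0.3175, 0.1131]
tool_rot: [0.82, 0.572, 0.003, -0.014]
ft_force: [0.6, 0.1, 0.1]
finger_gap: 0.751
time_s: 20.83
ee_pos: [0.4571, -0.3025, 0.1072]
tool_rot: [1.0, 0.012, -0.008, -0.019]
ft_force: [0.5, 0.2, -0.0]
finger_gap: 0.752
t 20.8 turn z 0.6 tiltz [-0.015 -0.038 -0.999] shift now [-0.92  2.78 10.04] after turn [-0.89  2.79 10.04] F [ 0.5  0.2 -0. ] gap 0.752 q7 -0.4
```

```bash
python3 -m pendant '[-0.4,1.4,1.5,-2.2,0.9,0.6,0.75,-0.5,1.3,2,0,0,0,0.75,0,0,2,0,0,0,0.75,0,0,1.5,0,0,0,0.75,0,0,0,0,0,0,0.75]'; python3 -c "
from h import *
plan((.447,-.3267,.006),np.radians(-89.2))"
```

```text
time_s: 21.25
ee_pos: [0.4547, -0.3216, 0.032]
tool_rot: [1.0, 0.013, 0.001, -0.0]
ft_force: [-0.2, -0.1, 0.6]
finger_gap: 0.752
t 21.2 turn z 0.7 tiltz [ 0.003 -0.001 -1.   ] shift now [-0.79  0.49  2.59] after turn [-0.78  0.5   2.59] F [-0.2 -0.1  0.6] gap 0.752 q7 -0.31
```

```bash
python3 -m pendant '[-0.8,0.6,0,0,0,0.7,0.75,-0.2,0.1,1.2,0,0,0,0.75,0,0,1.1,0,0,0,0.75,0,0,0.2,0,0,0,0.75,0,0,0,0,0,0,0.75,0,0,0,0,0,0,0.3,0,0,0,0,0,0,0.3,0,0,0,0,0,0,0.3,0,0,0,0,0,0,0.3]' 40; python3 -c "
from h import *
plan((.447,-.3267,.006),np.radians(-89.2))"
```

```text
time_s: 22.0
ee_pos: [0.4472, -0.3274, 0.0086]
tool_rot: [1.0, 0.01, 0.003, -0.0]
ft_force: [-0.0, -0.2, -0.0]
finger_gap: 0.473
t 22.0 turn z 0.3 tiltz [ 0.005  0.    -1.   ] shift now [-0.02 -0.07  0.26] after turn [-0.02 -0.07  0.26] F [-0.  -0.2 -0. ] gap 0.473 q7 -0.28
```

```bash
python3 -m pendant '[0,0,0,0,0,0,0.3,0,0,0,0,0,0,0.3,0,0,0,0,0,0,0.3,0,0,-2,0,0,0,0.3,0,0,-3,0,0,0,0.3,0,0,-3,0,0,0,0.3,0,0,-2,0,0,0,0.3,0,0,0,0,0,-7,0.3,0,0,0,0,0,-7,0.3]' 40;  python3 -m pendant '[0,0,0,0,0,-7,0.3,0,0,0,0,0,-7,0.3,0,0,0,0,0,-7,0.3,0,0,0,0,0,-7,0.3,0,0,0,0,0,-7,0.3,0,0,0,0,0,-7,0.3,0,0,0,0,0,-7,0.3,0,0,0,0,0,-7,0.3,0,0,0,0,0,-7,0.3,0,0,0,0,0,0,0.3]'; python3 -c "
from h import *
q=np.load('rack.npy');
plan(W(q,(0,-.34,.06)),q[2]);inrack()"
```

```text
time_s: 22.75
ee_pos: [0.4452, -0.3261, 0.1119]
tool_rot: [0.991, 0.135, 0.001, -0.001]
ft_force: [-0.2, -0.0, -1.2]
finger_gap: 0.392
time_s: 23.58
ee_pos: [0.4437, -0.3251, 0.1125]
tool_rot: [0.765, 0.644, 0.0, -0.001]
ft_force: [0.1, 0.8, -0.6]
finger_gap: 0.392
t 23.6 turn z -1.0 tiltz [ 0.002 -0.001 -1.   ] shift now [23.26  5.78  5.3 ] after turn [23.16  6.18  5.3 ] F [ 0.1  0.8 -0.6] gap 0.392 q7 0.51
rack xy mm -61.8 -571.7 z 112.5 gap 34.5 F [ 0.1  0.8 -0.6] t 23.6
```

```bash
python3 -m pendant '[3.3,0.9,0.6,0,0,-1,0.3,3.3,0.9,0.6,0,0,0,0.3,3.3,0.9,0.6,0,0,0,0.3,3.3,0.9,0.6,0,0,0,0.3,3.3,0.9,0.6,0,0,0,0.3,3.3,0.9,1,0,0,0,0.3,3,0.6,1,0,0,0,0.3,0,0,0,0,0,0,0.3,0,0,0,0,0,0,0.3]'; python3 - <<'E'
from h import *
q=np.load('rack.npy');
plan(W(q,(0,-.34,.0235)),q[2]);inrack()
E
```

```text
time_s: 24.33
ee_pos: [0.5457, -0.1063, 0.0591]
tool_rot: [0.773, 0.635, -0.001, 0.002]
ft_force: [-1.6, -0.5, -1.0]
finger_gap: 0.398
t 24.3 turn z -2.3 tiltz [-0.003  0.002 -1.   ] shift now [-0.03 -0.53  3.55] after turn [-0.01 -0.53  3.55] F [-1.6 -0.5 -1. ] gap 0.398 q7 0.19
rack xy mm 5.2 -339.8 z 59.1 gap 35.0 F [-1.6 -0.5 -1. ] t 24.3
```

```bash
python3 -m pendant '[0,-0.5,1.2,0,0,-2.3,0.3,0,0,1.2,0,0,0,0.3,0,0,1,0,0,0,0.3,0,0,0,0,0,0,0.3]'; python3 - <<'E'
from h import *
q=np.load('rack.npy');
plan(W(q,(0,-.34,.0235)),q[2]);inrack()
S=snap('side')
for r in cams.tip_of(S,'leg_1_tenon')[:4]:
    X=onz(S,r['pixel'],.034);d=X[:2]-q[:2];c,s=np.cos(q[2]),np.sin(q[2]);print(round(r['score'],2),X.round(3),'rack',c*d[0]+s*d[1],-s*d[0]+c*d[1])
E
```

```text
time_s: 24.67
ee_pos: [0.541, -0.1069, 0.0237]
tool_rot: [0.762, 0.647, -0.001, 0.003]
ft_force: [-0.2, -0.1, -2.2]
finger_gap: 0.393
t 24.7 turn z -0.4 tiltz [-0.005  0.003 -1.   ] shift now [ 0.11 -0.07  0.02] after turn [ 0.11 -0.07  0.02] F [-0.2 -0.1 -2.2] gap 0.393 q7 0.21
rack xy mm 0.7 -341.1 z 23.7 gap 34.6 F [-0.2 -0.1 -2.2] t 24.7
0.54 [0.683 0.342 0.034] rack 0.07161215966972506 0.12460092800773412
```

```bash
python3 -m pendant '[1.5,-0.1,0,0,0.3,-0.4,0.3,1.5,0,0,0,0,0,0.3,1.5,0,0,0,0,0,0.3,1.5,0,0,0,0,0,0.3,1.5,0,0,0,0,0,0.3,0,0,0,0,0,0,0.3]';python3 - <<'E'
from h import *
q=np.load('rack.npy');
plan(W(q,(0,-.15,.0235)),q[2]);inrack()
E
```

```text
time_s: 25.27
ee_pos: [0.5555, -0.0291, 0.0277]
tool_rot: [0.762, 0.647, 0.004, 0.003]
ft_force: [-0.2, 0.8, -0.8]
finger_gap: 0.397
t 25.3 turn z -0.5 tiltz [ 0.003  0.01  -1.   ] shift now [11.2  -0.4   0.45] after turn [11.2  -0.31  0.45] F [-0.2  0.8 -0.8] gap 0.397 q7 0.12
rack xy mm 3.0 -262.0 z 27.7 gap 34.9 F [-0.2  0.8 -0.8] t 25.3
```

```bash
python3 -m pendant '[0,-0.4,0.4,0.5,0,-0.5,0.3,0,0,0,0,0,0,0.3,1.5,0,0,0,0,0,0.3,1.5,0,0,0,0,0,0.3,1.5,0,0,0,0,0,0.3,0,0,0,0,0,0,0.3]';python3 - <<'E'
from h import *
q=np.load('rack.npy');
plan(W(q,(0,-.15,.0235)),q[2]);inrack()
E
```

```text
time_s: 25.77
ee_pos: [0.558, 0.0121, 0.0246]
tool_rot: [0.762, 0.648, 0.001, 0.001]
ft_force: [-1.2, 1.6, -0.4]
finger_gap: 0.394
t 25.8 turn z -0.3 tiltz [-0.     0.002 -1.   ] shift now [7.09 0.04 0.11] after turn [7.09 0.08 0.11] F [-1.2  1.6 -0.4] gap 0.394 q7 0.07
rack xy mm -0.8 -220.9 z 24.6 gap 34.7 F [-1.2  1.6 -0.4] t 25.8
```

```bash
python3 -m pendant '[1.5,0,0,0,0,0,0.3,1.5,0,0,0,0,0,0.3,1.5,0,0,0,0,0,0.3,1,0,0,0,0,0,0.3,1,0,0,0,0,0,0.3,0,0,0,0,0,0,0.3]';python3 - <<'E'
from h import *
q=np.load('rack.npy');
plan(W(q,(0,-.15,.0235)),q[2]);inrack()
E
```

```text
time_s: 26.27
ee_pos: [0.5683, 0.067, 0.0246]
tool_rot: [0.765, 0.643, -0.002, 0.003]
ft_force: [0.5, 0.8, -0.6]
finger_gap: 0.389
t 26.3 turn z -1.0 tiltz [-0.008  0.002 -1.   ] shift now [ 1.51 -0.11  0.1 ] after turn [ 1.51 -0.08  0.1 ] F [ 0.5  0.8 -0.6] gap 0.389 q7 -0.01
rack xy mm 0.8 -165.1 z 24.6 gap 34.2 F [ 0.5  0.8 -0.6] t 26.3
```

```bash
python3 -m pendant '[1.2,-0.1,0.1,0,0.4,-1,0.3,0,0,0,0,0,0,0.3,0,0,0,0,0,0,0.45,0,0,0,0,0,0,0.52,0,0,0,0,0,0,0.52,0,0,-2,0,0,0,0.52,0,0,-3,0,0,0,0.52,0,0,-1,0,0,0,0.52]'; python3 -m pendant '[-2,0,0,0,0,0,0,-3,0,0,0,0,0,0,-3,0,0,0,0,0,0,-1,0,0,0,0,0,0,0,0,0,0,0,0,0]';python3 - <<'E'
from h import *
q=np.load('rack.npy');
plan(W(q,(0,-.235,.022)),q[2]);inrack()
E
```

```text
time_s: 26.93
ee_pos: [0.5673, 0.0736, 0.083]
tool_rot: [0.761, 0.648, -0.003, 0.001]
ft_force: [0.1, -0.1, 1.0]
finger_gap: 0.519
time_s: 27.35
ee_pos: [0.5554, -0.0172, 0.0867]
tool_rot: [0.76, 0.649, 0.0, 0.003]
ft_force: [0.1, 0.3, -0.3]
finger_gap: 0.171
t 27.4 turn z -0.1 tiltz [-0.003  0.005 -1.   ] shift now [ 1.55 -0.14  6.46] after turn [ 1.55 -0.14  6.46] F [ 0.1  0.3 -0.3] gap 0.171 q7 0.1
rack xy mm 1.1 -250.3 z 86.7 gap 15.0 F [ 0.1  0.3 -0.3] t 27.4
```

```bash
python3 -m pendant '[0.2,-0.1,2,0,0,0,0,0,0,2.2,0,0,0,0,0,0,1.7,0,0,0,0,0,0,0.3,0,0,0,0,0,0,0,0,0,0,0]'; python3 -c "
from h import *
inrack()"; python3 -m pendant '[1.5,0,-0.1,0,0,0,0,1.5,0,-0.1,0,0,0,0,1.5,0,0,0,0,0,0,1.5,0,0,0,0,0,0,1.5,0,0,0,0,0,0,1.2,0,0,0,0,0,0,0,0,0,0,0,0,0]';python3 - <<'E'
from h import *
q=np.load('rack.npy');
plan(W(q,(0,-.11,.023)),q[2]);inrack()
E
```

```text
time_s: 27.77
ee_pos: [0.5573, -0.0112, 0.0229]
tool_rot: [0.761, 0.649, 0.003, 0.003]
ft_force: [0.0, -0.4, 0.5]
finger_gap: 0.004
rack xy mm 2.0 -244.0 z 22.9 gap 0.3 F [ 0.  -0.4  0.5] t 27.8
time_s: 28.35
ee_pos: [0.573, 0.0832, 0.0293]
tool_rot: [0.76, 0.65, 0.005, 0.003]
ft_force: [-0.9, 1.1, 0.5]
finger_gap: 0.006
t 28.4 turn z -0.0 tiltz [ 0.004  0.01  -1.   ] shift now [ 3.83 -0.3   0.64] after turn [ 3.83 -0.3   0.64] F [-0.9  1.1  0.5] gap 0.006 q7 -0.0
rack xy mm 2.9 -148.3 z 29.3 gap 0.5 F [-0.9  1.1  0.5] t 28.4
```

```bash
python3 -m pendant '[1,-0.3,0.5,0.5,0,0,0,1,0,0,0,0,0,0,0.8,0,0,0,0,0,0,0,0,0,0,0,0,0]';python3 -c "
from h import *
inrack()"; python3 -m pendant '[0.8,0,0,0,0,0,0,0.3,0,0,0,0,0,0,0,0,0,0,0,0,0]'; python3 - <<'E'
from h import *
inrack()
E
```

```text
time_s: 28.68
ee_pos: [0.5747, 0.113, 0.0257]
tool_rot: [0.76, 0.65, 0.002, -0.0]
ft_force: [0.6, -0.2, 0.3]
finger_gap: 0.002
rack xy mm 0.1 -118.6 z 25.7 gap 0.2 F [ 0.6 -0.2  0.3] t 28.7
time_s: 28.93
ee_pos: [0.5763, 0.1232, 0.0257]
tool_rot: [0.76, 0.65, 0.001, 0.0]
ft_force: [-0.6, -2.4, -0.7]
finger_gap: 0.004
rack xy mm 0.0 -108.4 z 25.7 gap 0.4 F [-0.6 -2.4 -0.7] t 28.9
```

```bash
python3 -m pendant '[-1,0,0,0,0,0,0,-4,0,0,0,0,0,0,-4,0,0,0,0,0,0,-4,0,-1,0,0,0,0.5,-3,0,-4,0,0,0,0.7,-3,0,-4,0,0,0,0.7,-3,0,-3,0,0,0,0.7,-3,0,0,0,0,0,0.7]'; python3 - <<'E'
from h import *
inrack()
for n in('top','side'):
    p=snap(n,'h_'+n+'.png')
    for nm in('leg_1_mid','leg_1_tenon'):
        for r in cams.tip_of(p,nm)[:6]: print(n,nm,round(r['score'],2),np.round(r['pixel'],1),onz(p,r['pixel'],.018)[:2].round(3))
    if n=='top':
        im=p['color'][200:300,215:415,::-1];cv2.imwrite('pics/h.png',cv2.resize(im,None,fx=4,fy=4,interpolation=3))
E
```

```text
time_s: 29.6
ee_pos: [0.539, -0.1148, 0.1299]
tool_rot: [0.757, 0.654, 0.003, -0.003]
ft_force: [0.3, 0.0, 0.2]
finger_gap: 0.358
rack xy mm -0.1 -349.2 z 129.9 gap 31.5 F [0.3 0.  0.2] t 29.6
top leg_1_tenon 0.47 [189.9 206.1] [0.689 0.315]
side leg_1_tenon 0.49 [186.2 327.8] [0.697 0.315]
```

View pics/h.png

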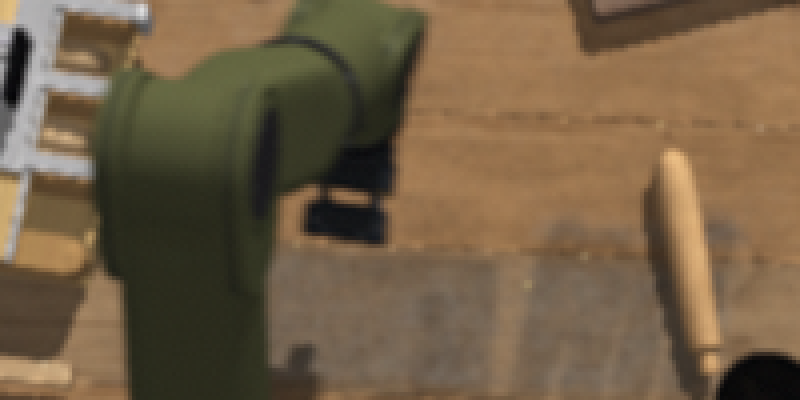

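Legs A and B are inside their bays, and leg C hasn't moved. Now leg C.

```bash
python3 -m pendant '[-3.9,0.5,0,0,0,0,0.75,-3.9,0.5,0,0,0,0,0.75,-3.9,0.5,0,0,0,0,0.75,-3.9,0.5,0,0,0,0,0.75,-3.9,0.5,0,0,0,0,0.75,-3.9,0.5,0,0,0,0,0.75,-1.5,0.5,0,0,0,0,0.75,0,0,0,0,0,-7,0.75,0,0,0,0,0,-7,0.75,0,0,0,0,0,-7,0.75]'; python3 -m pendant '[0,0,0,0,0,-7,0.75,0,0,0,0,0,-7,0.75,0,0,0,0,0,-7,0.75,0,0,0,0,0,-7,0.75,0,0,0,0,0,-7,0.75,0,0,0,0,0,-7,0.75,0,0,0,0,0,-7,0.75,0,0,0,0,0,-7,0.75,0,0,0,0,0,-7,0.75,0,0,0,0,0,-7,0.75]'; python3 -m pendant '[0,0,0,0,0,-7,0.75,0,0,0,0,0,-6,0.75,0,0,0,0,0,0,0.75]'; python3 -c "
from h import *
plan((.5319,-.3889,.006),np.radians(98.3))"
```

```text
time_s: 30.73
ee_pos: [0.5447, -0.3509, 0.1095]
tool_rot: [0.606, 0.795, 0.005, -0.015]
ft_force: [1.2, 0.4, 0.1]
finger_gap: 0.75
time_s: 31.57
ee_pos: [0.5513, -0.329, 0.0999]
tool_rot: [0.025, 0.999, 0.021, -0.014]
ft_force: [-0.3, 0.3, -0.3]
finger_gap: 0.751
time_s: 31.82
ee_pos: [0.5531, -0.3225, 0.0973]
tool_rot: [-0.097, 0.995, 0.026, -0.012]
ft_force: [-0.3, 0.2, -0.8]
finger_gap: 0.747
t 31.8 turn z 2.8 tiltz [ 0.018  0.054 -0.998] shift now [ 3.19 -6.59  8.85] after turn [ 2.86 -6.74  8.85] F [-0.3  0.2 -0.8] gap 0.747 q7 1.89
```

```bash
python3 -m pendant '[0,-1,0,3.1,-1,2.8,0.75,0.9,-2,0,0,0,0,0.75,0.9,-2,0,0,0,0,0.75,0.6,-1.2,1,0,0,0,0.75,0,0,0,0,0,0,0.75]'; python3 -c "
from h import *
plan((.5319,-.3889,.006),np.radians(98.3))"
```

```text
time_s: 32.23
ee_pos: [0.5423, -0.3789, 0.0828]
tool_rot: [-0.071, 0.997, 0.003, -0.001]
ft_force: [0.0, -0.5, -0.2]
finger_gap: 0.75
t 32.2 turn z -0.1 tiltz [ 0.001  0.006 -1.   ] shift now [ 1.16 -0.88  7.68] after turn [ 1.16 -0.88  7.68] F [ 0.  -0.5 -0.2] gap 0.75 q7 1.89
```

```bash
python3 -m pendant '[1,-0.9,1,0.2,0,0,0.75,0.2,-0.1,2,0,0,0,0.75,0,0,2,0,0,0,0.75,0,0,1,0,0,0,0.75,0,0,0,0,0,0,0.75]'; python3 -c "
from h import *
plan((.5319,-.3889,.006),np.radians(98.3))"
```

```text
time_s: 32.65
ee_pos: [0.5312, -0.3873, 0.0169]
tool_rot: [-0.071, 0.997, 0.003, -0.001]
ft_force: [-0.2, 0.3, -1.0]
finger_gap: 0.749
t 32.6 turn z -0.2 tiltz [ 0.001  0.006 -1.   ] shift now [-0.05 -0.18  1.09] after turn [-0.05 -0.18  1.09] F [-0.2  0.3 -1. ] gap 0.749 q7 1.87
```

```bash
python3 -m pendant '[0,-0.2,0.8,0,0,0,0.75,0,0,0.3,0,0,0,0.75,0,0,0,0,0,0,0.75,0,0,0,0,0,0,0.3,0,0,0,0,0,0,0.3,0,0,0,0,0,0,0.3,0,0,0,0,0,0,0.3,0,0,0,0,0,0,0.3,0,0,0,0,0,0,0.3,0,0,0,0,0,0,0.3]' 40; python3 -c "
from h import *
tool()"
```

```text
time_s: 33.48
ee_pos: [0.5339, -0.3884, 0.0078]
tool_rot: [-0.071, 0.997, 0.003, 0.002]
ft_force: [-0.1, -0.6, -0.9]
finger_gap: 0.394
t 33.48 tcp [ 0.5339 -0.3884  0.0078] 
 [[-0.99  -0.142  0.003]
 [-0.142  0.99   0.006]
 [-0.003  0.005 -1.   ]] F [-0.1 -0.6 -0.9] gap 0.394
```

```bash
python3 -m pendant '[0,0,-2,0,0,0,0.3,0,0,-3,0,0,0,0.3,0,0,-3,0,0,0,0.3,0,0,-2.5,0,0,0,0.3,0,0,0,0,0,0,0.3,0,0,0,0,0,7,0.3,0,0,0,0,0,7,0.3,0,0,0,0,0,7,0.3,0,0,0,0,0,7,0.3,0,0,0,0,0,7,0.3]' 40;  python3 -m pendant '[0,0,0,0,0,7,0.3,0,0,0,0,0,7,0.3,0,0,0,0,0,7,0.3,0,0,0,0,0,7,0.3,0,0,0,0,0,7,0.3,0,0,0,0,0,7,0.3,0,0,0,0,0,7,0.3,0,0,0,0,0,7,0.3,0,0,0,0,0,7,0.3,0,0,0,0,0,7,0.3]'; python3 -m pendant '[0,0,0,0,0,2,0.3,0,0,0,0,0,0,0.3]'; python3 -c "
from h import *
q=np.load('rack.npy');
plan(W(q,(-.074,-.34,.06)),q[2]);inrack()"
```

```text
time_s: 34.32
ee_pos: [0.5312, -0.3883, 0.1135]
tool_rot: [0.24, 0.971, 0.004, -0.002]
ft_force: [0.8, -0.2, -0.9]
finger_gap: 0.397
time_s: 35.15
ee_pos: [0.5262, -0.3854, 0.1038]
tool_rot: [0.762, 0.647, -0.0, -0.009]
ft_force: [0.3, 0.5, -1.2]
finger_gap: 0.395
time_s: 35.32
ee_pos: [0.5255, -0.3844, 0.1018]
tool_rot: [0.775, 0.632, -0.002, -0.011]
ft_force: [-0.1, 0.5, -0.4]
finger_gap: 0.394
t 35.3 turn z -2.8 tiltz [ 0.011 -0.018 -1.   ] shift now [ 27.19 -11.48   4.69] after turn [ 27.72 -10.14   4.69] F [-0.1  0.5 -0.4] gap 0.394 q7 0.51
rack xy mm 28.2 -617.7 z 101.8 gap 34.6 F [-0.1  0.5 -0.4] t 35.3
```

```bash
python3 -m pendant '[0,0,0,-1,-0.6,-2.8,0.3,0,0,0,0,0,0,0.3,3.6,-1.3,0.5,0,0,0,0.3,3.6,-1.3,0.5,0,0,0,0.3,3.6,-1.3,0.5,0,0,0,0.3,3.6,-1.3,0.5,0,0,0,0.3,3.6,-1.3,0.5,0,0,0,0.3,3.6,-1.3,0.5,0,0,0,0.3,3.6,-1.2,0.5,0,0,0,0.3,2,-0.8,0.5,0,0,0,0.3]'; python3 -m pendant '[0,0,0,0,0,0,0.3,0,0,0,0,0,0,0.3]'; python3 -c "
from h import *
q=np.load('rack.npy');
plan(W(q,(-.074,-.34,.0235)),q[2]);inrack()"
```

```text
time_s: 36.15
ee_pos: [0.4691, -0.101, 0.0564]
tool_rot: [0.763, 0.647, -0.002, 0.005]
ft_force: [-0.0, 0.5, -2.3]
finger_gap: 0.389
time_s: 36.32
ee_pos: [0.4674, -0.0935, 0.0551]
tool_rot: [0.759, 0.651, -0.002, 0.001]
ft_force: [-0.1, -1.2, -0.0]
finger_gap: 0.394
t 36.3 turn z 0.1 tiltz [-0.004 -0.001 -1.   ] shift now [-0.06  0.01  3.16] after turn [-0.06  0.01  3.16] F [-0.1 -1.2 -0. ] gap 0.394 q7 0.27
rack xy mm -74.1 -339.2 z 55.1 gap 34.7 F [-0.1 -1.2 -0. ] t 36.3
```

```bash
python3 -m pendant '[0,0,1.2,0,0,0,0.3,0,0,1.2,0,0,0,0.3,0,0,0.7,0,0,0,0.3,0,0,0,0,0,0,0.3]'; python3 - <<'E'
from h import *
q=np.load('rack.npy');
plan(W(q,(-.074,-.34,.0235)),q[2]);inrack()
S=snap('side','c3.png'); im=cv2.resize(S['color'],None,fx=5,fy=5,interpolation=3)[:,:,::-1].copy()
for y in (-.175,-.115):
    u=proj(S,W(q,(-.074,y,.034)))*5+2; cv2.circle(im,tuple(int(v) for v in u),4,(0,255,0),-1)
cv2.imwrite('pics/k.png',im[1150:1750,1080:1880])
E
```

```text
time_s: 36.65
ee_pos: [0.4707, -0.0978, 0.0235]
tool_rot: [0.761, 0.649, -0.001, 0.004]
ft_force: [0.1, -0.7, -1.6]
finger_gap: 0.393
t 36.6 turn z -0.1 tiltz [-0.006  0.004 -1.   ] shift now [ 0.29 -0.39  0.  ] after turn [ 0.29 -0.39  0.  ] F [ 0.1 -0.7 -1.6] gap 0.393 q7 0.28
rack xy mm -70.1 -342.9 z 23.5 gap 34.6 F [ 0.1 -0.7 -1.6] t 36.6
```

View pics/k.png

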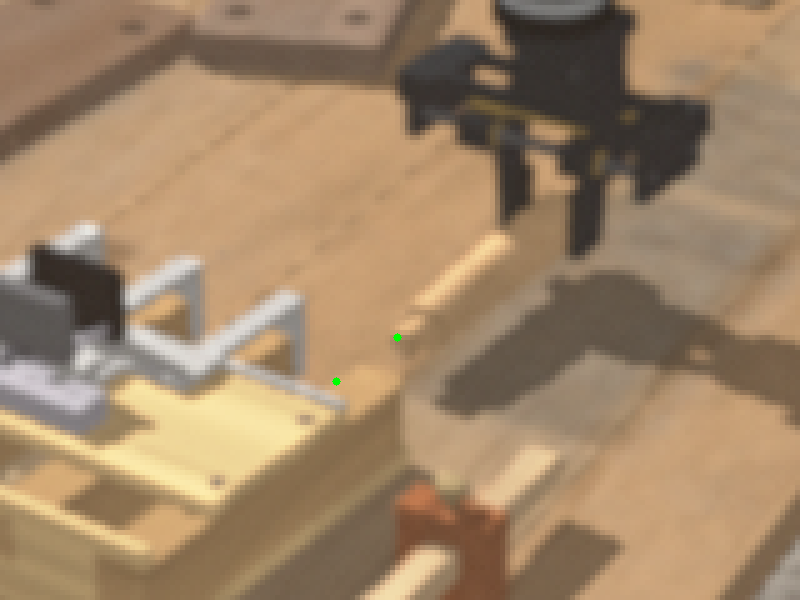

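The leg's tenon at (405,325) lies on the line to bay 1, apart from a 4 mm x offset that I'll correct while inserting.

```bash
python3 -m pendant '[0,-0.5,0,0,0.3,0,0.3,1.5,-0.1,0.1,0,0,0,0.3,1.5,-0.1,0.1,0,0,0,0.3,1.5,-0.1,0.1,0,0,0,0.3,1.5,-0.1,0.1,0,0,0,0.3,1.5,0,0,0,0,0,0.3,0,0,0,0,0,0,0.3]';python3 - <<'E'
from h import *
q=np.load('rack.npy');
plan(W(q,(-.074,-.15,.0235)),q[2]);inrack()
E
```

```text
time_s: 37.28
ee_pos: [0.4744, -0.0273, 0.023]
tool_rot: [0.765, 0.644, 0.002, 0.005]
ft_force: [0.3, -0.5, -0.8]
finger_gap: 0.395
t 37.3 turn z -0.9 tiltz [-0.004  0.01  -1.   ] shift now [12.28  0.15 -0.1 ] after turn [12.27  0.34 -0.1 ] F [ 0.3 -0.5 -0.8] gap 0.395 q7 0.21
rack xy mm -77.4 -272.7 z 23.0 gap 34.7 F [ 0.3 -0.5 -0.8] t 37.3
```

```bash
python3 -m pendant '[0,0.4,0,0.6,0.2,-0.9,0.3,0,0,0,0,0,0,0.3,1.5,0,0,0,0,0,0.3,1.5,0,0,0,0,0,0.3,1.5,0,0,0,0,0,0.3,0,0,0,0,0,0,0.3]';python3 - <<'E'
from h import *
q=np.load('rack.npy');
plan(W(q,(-.074,-.15,.0235)),q[2]);inrack()
E
```

```text
time_s: 37.78
ee_pos: [0.4846, 0.0095, 0.0254]
tool_rot: [0.763, 0.646, -0.001, 0.002]
ft_force: [-0.5, 0.0, -1.2]
finger_gap: 0.394
t 37.8 turn z -0.6 tiltz [-0.005  0.002 -1.   ] shift now [ 8.48 -0.19  0.15] after turn [ 8.48 -0.11  0.15] F [-0.5  0.  -1.2] gap 0.394 q7 0.16
rack xy mm -72.9 -234.8 z 25.4 gap 34.7 F [-0.5  0.  -1.2] t 37.8
```

```bash
python3 -m pendant '[1.5,-0.1,0.1,0,0.2,-0.6,0.3,1.5,0,0,0,0,0,0.3,1.5,0,0,0,0,0,0.3,1.5,0,0,0,0,0,0.3,1.5,0,0,0,0,0,0.3,0,0,0,0,0,0,0.3]';python3 - <<'E'
from h import *
q=np.load('rack.npy');
plan(W(q,(-.074,-.15,.0235)),q[2]);inrack()
E
```

```text
time_s: 38.28
ee_pos: [0.4949, 0.0731, 0.0255]
tool_rot: [0.764, 0.645, -0.002, 0.005]
ft_force: [0.2, -0.0, -1.3]
finger_gap: 0.394
t 38.3 turn z -0.8 tiltz [-0.009  0.005 -1.   ] shift now [ 2.04 -0.16  0.18] after turn [ 2.04 -0.13  0.18] F [ 0.2 -0.  -1.3] gap 0.394 q7 0.08
rack xy mm -72.7 -170.4 z 25.5 gap 34.7 F [ 0.2 -0.  -1.3] t 38.3
```

```bash
python3 -m pendant '[1.2,-0.1,0.1,0,0.4,-0.8,0.3,0.4,0,0,0,0,0,0.3,0,0,0,0,0,0,0.45,0,0,0,0,0,0,0.52,0,0,0,0,0,0,0.52,0,0,-2,0,0,0,0.52,0,0,-3,0,0,0,0.52,0,0,-1,0,0,0,0.52]'; python3 -m pendant '[-2,0,0,0,0,0,0,-3,0,0,0,0,0,0,-3,0,0,0,0,0,0,-1,0,0,0,0,0,0,0,0,0,0,0,0,0]';python3 - <<'E'
from h import *
q=np.load('rack.npy');
plan(W(q,(-.074,-.24,.023)),q[2]);inrack()
E
```

```text
time_s: 38.95
ee_pos: [0.4938, 0.0801, 0.0844]
tool_rot: [0.763, 0.646, -0.004, 0.003]
ft_force: [-0.1, -0.0, 0.0]
finger_gap: 0.516
time_s: 39.37
ee_pos: [0.4808, -0.0125, 0.0888]
tool_rot: [0.763, 0.646, -0.001, 0.005]
ft_force: [-0.5, 0.3, 0.1]
finger_gap: 0.16
t 39.4 turn z -0.6 tiltz [-0.008  0.007 -1.   ] shift now [ 1.77 -0.13  6.56] after turn [ 1.77 -0.11  6.56] F [-0.5  0.3  0.1] gap 0.16 q7 0.19
rack xy mm -73.3 -257.1 z 88.8 gap 14.1 F [-0.5  0.3  0.1] t 39.4
```

```bash
python3 -m pendant '[0.5,-0.1,2,0.3,0.2,-0.6,0,0,0,2.2,0,0,0,0,0,0,1.7,0,0,0,0,0,0,0.3,0,0,0,0,0,0,0,0,0,0,0]'; python3 -c "
from h import *
inrack()"; python3 -m pendant '[1.5,-0.1,-0.1,0,0,0,0,1.5,0,0.1,0,0,0,0,1.5,0,0.1,0,0,0,0,1.5,0,0.1,0,0,0,0,1.5,0,0,0,0,0,0,1.2,0,0,0,0,0,0,0,0,0,0,0,0,0]';python3 - <<'E'
from h import *
q=np.load('rack.npy');
plan(W(q,(-.074,-.11,.024)),q[2]);inrack()
E
```

```text
time_s: 39.78
ee_pos: [0.483, -0.0047, 0.0253]
tool_rot: [0.76, 0.65, 0.001, 0.002]
ft_force: [0.4, -0.3, 1.0]
finger_gap: 0.003
rack xy mm -72.4 -249.1 z 25.3 gap 0.2 F [ 0.4 -0.3  1. ] t 39.8
time_s: 40.37
ee_pos: [0.4973, 0.0886, 0.0276]
tool_rot: [0.76, 0.65, 0.003, 0.002]
ft_force: [0.1, 0.6, 0.7]
finger_gap: 0.004
t 40.4 turn z 0.0 tiltz [ 0.001  0.007 -1.   ] shift now [ 4.47 -0.13  0.36] after turn [ 4.47 -0.13  0.36] F [0.1 0.6 0.7] gap 0.004 q7 0.1
rack xy mm -72.7 -154.7 z 27.6 gap 0.3 F [0.1 0.6 0.7] t 40.4
```

```bash
python3 -m pendant '[1.2,-0.2,0.3,0.3,0,0,0,1.2,0,0,0,0,0,0,1,0,0,0,0,0,0,0,0,0,0,0,0,0]';python3 -c "
from h import *
inrack()"; python3 -m pendant '[0.6,0,0,0,0,0,0,0.3,0,0,0,0,0,0,0,0,0,0,0,0,0]'; python3 - <<'E'
from h import *
inrack()
E
```

```text
time_s: 40.7
ee_pos: [0.5011, 0.1234, 0.0274]
tool_rot: [0.76, 0.65, 0.002, 0.001]
ft_force: [-0.3, 0.1, 0.3]
finger_gap: 0.007
rack xy mm -74.3 -119.8 z 27.4 gap 0.6 F [-0.3  0.1  0.3] t 40.7
time_s: 40.95
ee_pos: [0.5026, 0.1315, 0.0282]
tool_rot: [0.76, 0.65, 0.002, 0.002]
ft_force: [0.3, -0.8, -0.5]
finger_gap: 0.004
rack xy mm -74.0 -111.5 z 28.2 gap 0.4 F [ 0.3 -0.8 -0.5] t 41.0
```

```bash
python3 -m pendant '[0.3,0,0,0,0,0,0,0,0,0,0,0,0,0,-1,0,0,0,0,0,0,-4,0,0,0,0,0,0,-4,0,0,0,0,0,0,-4,0,-1,0,0,0,1,-2,0,-4,0,0,0,1,0,0,-4,0,0,0,1,0,0,-4,0,0,0,1,0,0,-4,0,0,0,1]'; python3 -m pendant '[0,0,0,0,0,-7,1,0,0,0,0,0,-7,1,0,0,0,0,0,-7,1,0,0,0,0,0,-7,1,0,0,0,0,0,-7,1,0,0,0,0,0,-7,1,0,0,0,0,0,-7,1,0,0,0,0,0,-7,1,0,0,0,0,0,-7,1,0,0,0,0,0,-7,1]'; python3 -m pendant '[0,0,0,0,0,-7,1,0,0,0,0,0,-7,1,0,0,0,0,0,-5,1,0,0,0,0,0,0,1]'; python3 - <<'E'
from h import *
q=np.load('rack.npy')
plan(W(q,(.0375,-.019,.16)),q[2]+np.pi/2);inrack()
T=snap('top','l0.png')
im=cv2.resize(T['color'],None,fx=5,fy=5,interpolation=3)[:,:,::-1]
cv2.imwrite('pics/l.png',im[900:1450,830:1530])
E
```

```text
time_s: 41.78
ee_pos: [0.4718, -0.0269, 0.1934]
tool_rot: [0.763, 0.647, -0.005, -0.003]
ft_force: [1.4, 0.2, -0.5]
finger_gap: 0.356
time_s: 42.62
ee_pos: [0.47, -0.0416, 0.2033]
tool_rot: [0.242, 0.97, -0.004, 0.004]
ft_force: [0.6, 0.1, -0.5]
finger_gap: 1.001
time_s: 42.95
ee_pos: [0.4668, -0.0468, 0.2029]
tool_rot: [0.073, 0.997, -0.005, 0.002]
ft_force: [0.4, 1.2, -0.4]
finger_gap: 0.999
t 43.0 turn z 0.5 tiltz [-0.004 -0.009 -1.   ] shift now [-12.14  27.36   4.09] after turn [-11.92  27.45   4.09] F [ 0.4  1.2 -0.4] gap 0.999 q7 1.25
rack xy mm -81.9 -293.1 z 202.9 gap 87.9 F [ 0.4  1.2 -0.4] t 43.0
```

View pics/l.png

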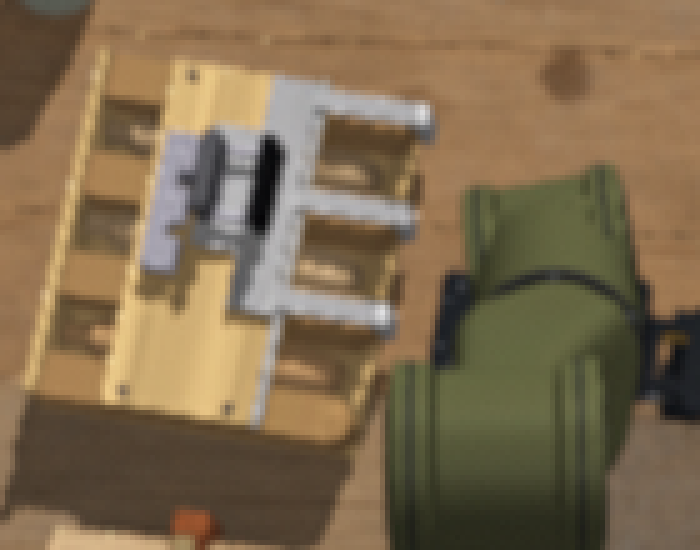

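All three legs are inside their bays: rounded ends at (375,170), (350,272) and (325,372), with the tenons visible at the back. Now to close the gate.

```bash
python3 -m pendant '[-1.5,3.5,0,0,0,0.5,1,-1.5,3.5,0,0,0,0,1,-1.5,3.5,0,0,0,0,1,-1.5,3.5,0,0,0,0,1,-1.5,3.5,0,0,0,0,1,-1.5,3.5,0.5,0,0,0,1,-1.5,3,1,0,0,0,1,-1,2,1,0,0,0,1,0,0,0,0,0,0,1,0,0,0,0,0,0,1]'; python3 -c "
from h import *
q=np.load('rack.npy')
plan(W(q,(.0375,-.019,.13)),q[2]+np.pi/2);inrack()"
```

```text
time_s: 43.83
ee_pos: [0.6279, 0.1898, 0.1704]
tool_rot: [0.102, 0.995, -0.007, -0.001]
ft_force: [-0.1, -0.3, 0.5]
finger_gap: 1.003
t 43.8 turn z -2.8 tiltz [ 0.    -0.014 -1.   ] shift now [0.4  1.59 4.02] after turn [0.32 1.61 4.02] F [-0.1 -0.3  0.5] gap 1.003 q7 0.92
rack xy mm 40.8 -34.5 z 170.4 gap 88.3 F [-0.1 -0.3  0.5] t 43.8
```

```bash
python3 -m pendant '[0.3,1,0.5,-0.8,0,-2.8,1,0,0.5,1.2,0,0,0,1,0,0,1,0,0,0,1,0,0,0,0,0,0,1,0,0,0,0,0,0,1]'; python3 -c "
from h import *
q=np.load('rack.npy')
plan(W(q,(.0375,-.019,.091)),q[2]+np.pi/2);inrack()"
```

```text
time_s: 44.25
ee_pos: [0.6258, 0.1988, 0.1411]
tool_rot: [0.083, 0.997, -0.003, -0.002]
ft_force: [-0.1, 0.4, 0.5]
finger_gap: 1.003
t 44.2 turn z -0.6 tiltz [ 0.003 -0.006 -1.   ] shift now [-0.02  0.73  5.  ] after turn [-0.03  0.73  5.  ] F [-0.1  0.4  0.5] gap 1.003 q7 0.93
rack xy mm 37.3 -25.9 z 141.1 gap 88.2 F [-0.1  0.4  0.5] t 44.2
```

```bash
python3 -m pendant '[0,0.7,0,-0.4,0,-0.6,1,0,0,1,0,0,0,1,0,0,1,0,0,0,1,0,0,1,0,0,0,1,0,0,0,0,0,0,1,0,0,0,0,0,0,1]'; python3 -c "
from h import *
q=np.load('rack.npy')
plan(W(q,(.0375,-.019,.091)),q[2]+np.pi/2);inrack()"
```

```text
time_s: 44.75
ee_pos: [0.6274, 0.2034, 0.1084]
tool_rot: [0.08, 0.997, -0.0, -0.001]
ft_force: [-0.3, -0.3, 1.3]
finger_gap: 0.996
t 44.8 turn z -0.3 tiltz [ 0.002 -0.    -1.   ] shift now [0.07 0.22 1.74] after turn [0.07 0.22 1.74] F [-0.3 -0.3  1.3] gap 0.996 q7 0.93
rack xy mm 38.2 -21.2 z 108.4 gap 87.7 F [-0.3 -0.3  1.3] t 44.8
```

```bash
python3 -m pendant '[0.1,0.2,0.9,0,0,0,1,0,0,0.6,0,0,0,1,0,0,0,0,0,0,1,0,0,0,0,0,0,1]'; python3 -c "
from h import *
q=np.load('rack.npy')
plan(W(q,(.0375,-.018,.091)),q[2]+np.pi/2);inrack()"
```

```text
time_s: 45.08
ee_pos: [0.6265, 0.2058, 0.0915]
tool_rot: [0.08, 0.997, -0.0, -0.001]
ft_force: [0.1, -0.9, -0.2]
finger_gap: 1.0
t 45.1 turn z -0.3 tiltz [ 0.002 -0.001 -1.   ] shift now [-0.06  0.1   0.05] after turn [-0.06  0.1   0.05] F [ 0.1 -0.9 -0.2] gap 1.0 q7 0.92
rack xy mm 36.9 -19.0 z 91.5 gap 88.0 F [ 0.1 -0.9 -0.2] t 45.1
```

```bash
python3 -m pendant '[0,0,0,0,0,0,0.7,0,0,0,0,0,0,0.5,0,0,0,0,0,0,0.35,0,0,0,0,0,0,0.3,0,0,0,0,0,0,0.3,0,0,0,0,0,0,0.3,0,0,0,0,0,0,0.3,0,0,0,0,0,0,0.3]' 35; python3 -c "
from h import *
inrack()"; python3 -m pendant '[0.6,0,0,0,0,0,0.3,0.6,0,0,0,0,0,0.3,0.6,0,0,0,0,0,0.3,0.6,0,0,0,0,0,0.3,0.6,0,0,0,0,0,0.3,0.4,0,0,0,0,0,0.3,0,0,0,0,0,0,0.3,0,0,0,0,0,0,0.3]'; python3 -c "
from h import *
inrack()"
```

```text
time_s: 45.75
ee_pos: [0.627, 0.2074, 0.092]
tool_rot: [0.08, 0.997, 0.001, -0.0]
ft_force: [-0.2, 2.0, -2.4]
finger_gap: 0.443
rack xy mm 37.1 -17.3 z 92.0 gap 39.0 F [-0.2  2.  -2.4] t 45.8
time_s: 46.42
ee_pos: [0.5923, 0.2132, 0.0921]
tool_rot: [0.079, 0.997, 0.002, 0.003]
ft_force: [2.5, -1.1, -5.1]
finger_gap: 0.444
rack xy mm 2.0 -16.9 z 92.1 gap 39.0 F [ 2.5 -1.1 -5.1] t 46.4
```

```bash
python3 -m pendant '[0.25,0,0,0,0,0,0.3,0,0,0,0,0,0,0.3]'; python3 -c "
from h import *
inrack()"
```

```text
time_s: 46.58
ee_pos: [0.5895, 0.2137, 0.092]
tool_rot: [0.08, 0.997, 0.002, 0.002]
ft_force: [0.1, 0.4, -1.2]
finger_gap: 0.444
rack xy mm -0.8 -16.9 z 92.0 gap 39.0 F [ 0.1  0.4 -1.2] t 46.6
```

```bash
python3 -m pendant '[-0.05,0,0,0,0,0,0.3,0,0,0,0,0,0,0.3,0,0,0,0,0,0,0.55,0,0,0,0,0,0,0.6,0,0,0,0,0,0,0.6]'; python3 -c "
from h import *
inrack()"; python3 -m pendant '[0,0,0,0,0,0,1,0,0,0,0,0,0,1,0,0,0,0,0,0,1,0,0,-3,0,0,0,1,0,0,-3,0,0,0,1,0,0,-3,0,0,0,1,0,-3,-3,0,0,0,1,0,-4,-1,0,0,0,1,0,-4,0,0,0,0,1,0,-4,0,0,0,0,1]';  python3 -m pendant '[0,-4,0,0,0,0,1,0,-4,0,0,0,0,1,0,-4,0,0,0,0,1,0,-4,0,0,0,0,1,0,-3,0,0,0,0,1,0,0,0,0,0,0,1,0,0,0,0,0,0,1]'; python3 - <<'E'
from h import *
q=np.load('rack.npy');inrack()
T=snap('top','m0.png')
im=cv2.resize(T['color'],None,fx=5,fy=5,interpolation=3)[:,:,::-1].copy()
for x in(-.074,0,.074):
    u=proj(T,W(q,(x,-.129,.074)))*5+2; cv2.circle(im,tuple(int(v) for v in u),3,(255,0,0),-1)
cv2.imwrite('pics/m.png',im[900:1450,830:1530])
E
```

```text
time_s: 47.0
ee_pos: [0.5903, 0.2202, 0.0925]
tool_rot: [0.078, 0.997, 0.006, 0.003]
ft_force: [0.4, -0.2, -0.4]
finger_gap: 0.599
rack xy mm -1.1 -10.3 z 92.5 gap 52.7 F [ 0.4 -0.2 -0.4] t 47.0
time_s: 47.83
ee_pos: [0.5643, 0.0778, 0.2257]
tool_rot: [0.069, 0.998, 0.007, 0.001]
ft_force: [0.7, -1.3, 0.2]
finger_gap: 1.0
time_s: 48.42
ee_pos: [0.5302, -0.1332, 0.2256]
tool_rot: [0.079, 0.997, 0.002, 0.0]
ft_force: [-0.7, 0.1, -0.4]
finger_gap: 1.001
rack xy mm -5.9 -368.7 z 225.6 gap 88.1 F [-0.7  0.1 -0.4] t 48.4
```

View pics/m.png

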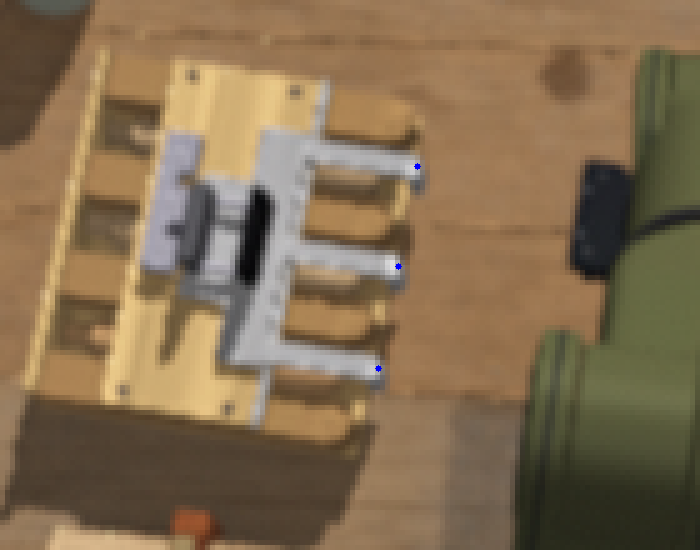

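Gate closed in front of the legs. I'll check the latch numerically by comparing the lever bar's position with the first picture, which was also at the closed notch.

```bash
python3 - <<'E'
import cv2,numpy as np
for f in('top0','m0','l0'):
    a=cv2.cvtColor(cv2.imread(f'pics/{f}.png'),6).astype(int)
    for r in ((216,224) if f!='l0' else (208,216)): print(f,r,a[r:r+3,200:226].mean(0).astype(int))
a=cv2.imread('pics/top0.png')[215:232,198:226];b=cv2.imread('pics/m0.png')[205:242,188:236]
m=cv2.matchTemplate(b,a,cv2.TM_CCOEFF_NORMED);print(cv2.minMaxLoc(m))
E
```

```text
top0 216 [157 141 133 117  90  93 102 106 127 160 175 175 173 176 176 161 118  91
 108 140 165 172 171 171 171 166]
top0 224 [ 89  81  80  82  86  77  57  63 101 133 132 118 115 104  68  28  15  11
  15  60 128 171 176 163 157 160]
m0 216 [162 145 136 119  93  96 103 109 134 169 181 179 177 179 180 166 126  96
 115 146 170 177 176 174 176 170]
m0 224 [ 92  83  82  84  89  78  58  65 104 137 135 122 119 107  72  31  15  12
  15  59 131 176 180 167 162 164]
l0 208 [163 166 166 162 159 134  93  87  86  67  69 123 166 175 174 177 174 141
  65  16  18  52 108 155 176 176]
l0 216 [161 142 125 102  78  85  89  74  53  73 130 172 183 184 182 157  92  31
  12  10  27  88 152 179 182 169]
(-0.5486231446266174, 0.9993690848350525, (3, 15), (10, 10))
```

```bash
python3 -c "
from h import *
tool();print(arm.sign_off())"
```

```text
t 48.47 tcp [ 0.53   -0.1338  0.2255] 
 [[-0.988  0.157  0.   ]
 [ 0.157  0.988  0.003]
 [ 0.     0.003 -1.   ]] F [-0.3 -1.4 -0.3] gap 0.999
the job is handed in; nothing more can be done
None
```

All three loose legs are in the rack with the gate closed and latched in front of them. I handed the job in at about 48 s, and no verdict was reported.

1. **Gate opened:** I squeezed the lever, slid the gate to its open notch and let go. The picture showed the fingers in front of the walls and the lever sprung back.
2. **Legs packed:** each leg went in tenon first, in bays 3, 2 and 1 in that order, and I pushed each to near the back stop. By my rack fit that leaves the rounded ends about 12–15 mm inside the mouths. The last top view before closing showed all three rounded ends inside and the tenons at the back.
3. **Gate closed:** I squeezed again, slid the gate back and released it. In the final top picture the fingers sit at the predicted closed positions. The handle area matches the first picture (also at the closed notch) with a correlation of 0.999 and no shift, so the lever is back at rest.

At hand-in the arm was clear of the rack, with only noise-level force on the tool. I saw no knocked leg and no slackened grip during the run.

- **Weak checks:** the networks rarely found the loose legs from above, so I measured those by eye in the pictures. The early fit assumed the handle sat at the middle of the rack along its y. It was about 18 mm off, and I corrected that before gripping.
- **Not checked:** I did not measure the bowl, the marking gauge or the far legs after the moves. I planned the paths clear of them and never felt a contact.

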